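Lift the tape roll off its post and slide it onto the shelf

TASK

Raise the lift plate of the tape stand all the way by its blue handle, so that the roll of tape riding on it comes right off the top of the post, then slide the roll across onto the stand's shelf so that it lies flat there, wholly on the shelf and clear of the plate. Then push the lift plate fully back down to the bottom, ready for the next roll, without letting the roll fall or tip over and without disturbing the other things on the worktop.

Things in the scene. Friction and masses are not known exactly. Their poses are not given: they have to be found in the camera images.
- tape_stand: Grey stand fixed to the worktop, base 150 x 235 x 14 mm. Origin at worktop level on the axis of its upright steel post (30 mm diameter, top at z = 78 mm). z up, turned about z by up to 0.35 rad. Lift handle on the -x side; two guide rods with a bridge on the +x side, 66 mm from the post axis, 104 mm high; shelf on the -y side. Above the plate the +y side is open.
- post_top (a point): Centre of the top of the steel post, 78 mm above the worktop.
- shelf_mid (a point): Where the centre of the roll's underside belongs: on the shelf's top face, 108 mm to the -y side of the post axis, 78 mm above the worktop; axes as the stand's. In the stand's frame the shelf runs from y = -51 mm to a black 6 mm high end lip with inner face at y = -164 mm; side lips of that height have inner faces at x = +-58 mm, from y = -78 mm on.
- lift (a joint): Height in m of the aluminium lift plate: 0 at the bottom stop, 0.054 at the top stop. Plate 96 x 96 x 8 mm with a 34 mm hole round the post; its top face is 26 mm above the worktop at 0 and 80 mm at the top stop (2 mm above post top and shelf). Moves straight up and down with about 8 N of friction, stays where it is left, also with the roll on it; 150 g.
- lift_grip (a point): Centre of the lift's blue upright round handle: 18 mm diameter, 32 mm tall (16 mm above and below this point), 84 mm to the -x side of the post axis, 64 mm above the worktop when the lift is at the bottom; rises with the lift. Flat top. It can be gripped from above, and pressed down on its top.
- roll: Rigid roll of beige tape, lying flat round the post on the lift plate: 90 mm outer diameter, 38 mm high, 36 mm hole through its brown core, about 140 g (can vary by a third). Too wide for most grippers. Origin at the centre of its underside, z along its axis, up.
- cream_pot: Round grey and white cream pot, 91 mm diameter, 44 mm high; bystander. Origin at the centre of its underside.
- mask_bowl: Green bowl, 104 mm diameter, 48 mm high; bystander. Origin at the centre of its underside.
- strap_roll: Black rolled strap, 43 mm diameter, 38 mm high; bystander. Origin at the centre of its underside.
Things that resemble listed ones, but are neither listed nor needed, are in the scene too. Leave any orange or yellow look-alike of the roll alone.

How it is judged:
On the way, in this order (a step that is already met when the one before it is completed fails the run):
1. the lift is raised with the roll on it, right off the top of the post (value of joint lift above 0.0505 m and z of roll in the frame of post_top above -0.001 m and horizontal distance between roll and post_top below 0.012 m and contact force between roll and lift above 0.3 N), for 0.2 s.
2. the roll lies wholly on the shelf while the lift is still up (value of joint lift above 0.045 m and y of roll in the frame of shelf_mid below 0.013 m and horizontal distance between roll and shelf_mid below 0.02 m and angle between roll's own z axis and vertical below 0.06 rad), for 0.2 s.
At the end, for the whole second after the job is handed in: The roll lies flat (within 0.06 rad) and still on the shelf, its centre within 20 mm of the middle of the shelf and wholly beyond the plate's edge (at most 13 mm from the middle towards the post), and the lift plate is back down within 4 mm of its bottom stop (y of roll in the frame of shelf_mid below 0.013 m and horizontal distance between roll and shelf_mid below 0.02 m and z of roll in the frame of shelf_mid between -0.003 and 0.003 m and angle between roll's own z axis and vertical below 0.06 rad and linear speed of roll below 0.02 m/s and value of joint lift below 0.004 m); the robot touches nothing.
It fails at once if the roll tips over (angle between roll's own z axis and vertical above 0.5 rad).
It fails at once if the roll falls off the stand (height (world z) of roll below 0.015 m).
It fails at once if a bystander is disturbed (distance of any of cream_pot, mask_bowl, strap_roll from where it was at the start of the episode above 0.02 m).
It also fails if it takes over 58 s, if anything falls off the work surface, if the arm or the gripper's body presses on something with over 40 N, if the wrist force passes 120 N, or if a joint passes its speed limit or range.

ROBOT

A 6-joint arm with a two-finger parallel gripper is mounted at the origin on a cart in front of the work surface, level with it; the furniture and walls round the work are solid. World frame = base frame: x ahead of the robot, y to its left, z up, the work surface at z = 0. Lengths are in m, angles in rad, forces in N, time in s.
With the tool pointing down it reaches from about 0.3 to 0.875 m from the base axis. Payload 6.4 kg.
Tool frame: the origin (TCP) lies midway between the tips of the shut fingers; the grasp point (between the pads) lies 19 mm behind it; y points along the fingers, x is the direction in which the jaws open and shut, and the axes are right-handed (so a half turn about y gives the same grasp; the last joint's range is limited). The gripper opens to 85 mm and grips with 20 to 120 N. Pads are 22 mm wide; open, the fingers measure 114 mm over their backs; the gripper's body (76 mm by 85 mm) begins 54 mm behind the grasp point. The pads swing forward as they close: fully open they stand 13 mm farther back than shut.
Start: joints at [1.081, 0.181, 1.607, -0, 1.354, -0.206], TCP at [0.161, 0.552, 0.195] pointing down, gripper open.
Joint ranges: [-2.99, 2.99], [-0.89, 2.07], [0.3, 2.58], [-1.14, 4.28], [0, 2.63], [-3.12, 3.12]. Speed limits (rad/s): [2.57, 2.57, 3.01, 3.14, 3.14, 3.14].

INTERFACE

Orientations are given as a unit quaternion [w, x, y, z].
In Python, from bench import ctrl gives the robot as it stands.
- The arm moves only by the tool step_arm, never from a script. Its argument "commands" is a list of rows, each a list of 7 numbers: the turn, a rotation vector about the tool's x, y, z in units of 6 degrees (1.0 is 6 degrees), then the shift along the tool's x, y, z in units of 30 mm (1.0 is 30 mm), then the opening, from 0 (shut) to 1 (fully open). A call has 1 to 10 rows; each row shifts and turns the commanded pose from where the row before left it, along the tool's axes as they then stand; what a row does not reach is not made up. A row lasts 1/10 s, in which the tool goes at most 50 mm and 8.59 degrees, less where a joint would pass 70% of its speed; a pose out of reach is approached as far as the arm can. A call with a number of a shift or a turn outside -1 to 1 is refused whole. A call with a gripper value outside its range is refused whole. The fingers move at their own pace and stop on an object; the grip force is fixed at half the most. Time passes only in rows, so rows that do not move let the fingers close. It gives the time, the measured TCP pose, the force and the opening at its end, in the units of the state.
- ctrl.get_obs(): the state, without advancing time (a new reading comes with each control period).
- ctrl.camera(name): name is "scene" or "top"; returns (picture, depth): 480x640x3 uint8, blue, green, red; 480x640 float32, m along the optical axis (not along the pixel's ray), 0 where there is no reading.
- ctrl.get_calibration(name): a dict with "intrinsics" (3x3 intrinsics, pixels), "R" (3x3) and "t" (3): a world point X has camera coordinates R X + t. Camera axes: x right, y down, z forward; pixel columns grow to the right and rows downward; lengths in m; the calibration is good to about 2 mm. A picture is of the moment at which its call begins. get_calibration takes no time and is no camera call.
- ctrl.hand_in(): hands the job in, once; it reports no verdict.
Trained networks look in the newest picture that a camera, given by its name, has taken for a name from the list of things; names that differ only in an ending like _2 or _b are one class to them, and where a whole thing is asked for, a point or a joint stands for the part that bears it (a point fixed in the world has none). Each returns a list of dicts, best first, with "p" (0 to 1); they miss things now and then, are a little off and sometimes report something else, mostly with a low value. They report only what shows in the picture. A call takes as long as a camera call. They do not tell look-alikes from the thing itself.
- ctrl.boxes_of(thing, camera): "point" ([x, y, z] in m, in the coordinates of the camera as it stood for that picture, good to about 4 mm: the middle of the surface that is visible of it).
- ctrl.silhouettes(thing, camera): "pixels" (480x640 bool, what is visible of it).
The state is a dict: "time_s": time; "q": joint angles; "dq": joint speeds; "joint_efforts": joint torques, N m; "eef_pos": TCP position; "eef_rot": TCP orientation; "wrist_force": force on the tool from outside, world axes, zero at the start; "torque": the same for the moment, N m; "opening": opening from 0.0 (shut) to 1.0 (fully open).
Only numpy, scipy, OpenCV 4.12 (cv2) and the standard library are available. Lean on these libraries where they do the work, as an engineer would, in place of code of your own. Each camera call takes 0.05 s, during which the arm holds its last target.

## Working session

There is one attempt and no reset: what is moved stays moved. The work goes in short steps, Python scripts to look and compute and a tool call to move; the robot and the scene stay as the last step left them, time stands still between calls to the robot, and variables do not carry over. Pictures are saved under pics/ and viewed, and the job is handed in when it is done.

Besides the shell and the picture viewer there is one more tool, called after "Emit:" by a JSON object that holds its "method" and its "body". step_arm: Moves the arm, as the interface text tells. Its arguments: {"type":"object","properties":{"commands":{"type":"array"}},"required":["commands"]}

```bash
ls; mkdir -p pics
cat > h.py <<'E'
import numpy as np,cv2
from bench import ctrl
def snap(n,tag):
    im,d=ctrl.camera(n); cv2.imwrite(f'pics/{tag}.png',im); np.savez(f'pics/{tag}.npz',im=im,d=d); return im,d
def world(n,d):
    c=ctrl.get_calibration(n);K=np.array(c['intrinsics']);R=np.array(c['R']);t=np.array(c['t']).ravel()
    v,u=np.mgrid[:480,:640]
    P=np.stack([(u-K[0,2])/K[0,0]*d,(v-K[1,2])/K[1,1]*d,d],-1)
    return (P-t)@R
E
python3 - <<'E'
from h import *
for n in ['scene','top']: snap(n,n+'0')
o=ctrl.get_obs();print(o)
for n in ['scene','top']:
    c=ctrl.get_calibration(n);print(n,c)
E
```

```text
pics
{'time_s': 0.1, 'q': array([ 1.08070313e+00,  1.81494117e-01,  1.60786406e+00,  2.29454966e-05,
        1.35378667e+00, -2.06274099e-01]), 'dq': array([ 0.00177861, -0.00181858, -0.00363105, -0.00037373, -0.00116474,
       -0.00065597]), 'joint_efforts': array([ 3.92447173e-04, -4.45877373e+01, -3.52232766e+01, -2.72376710e-04,
        4.23400270e-03,  7.23786258e-07]), 'eef_pos': array([0.16072199, 0.5515333 , 0.19408013]), 'eef_rot': array([-0.56546642,  0.56591679,  0.42375496, -0.42475598]), 'wrist_force': array([ 0.75338936, -0.07069778,  0.20088137]), 'torque': array([ 0.01314249, -0.03870409,  0.01934982]), 'opening': 1.0013790429957776}
scene {'intrinsics': array([[601.19472061,   0.        , 324.17374674],
       [  0.        , 601.19472061, 235.87497067],
       [  0.        ,   0.        ,   1.        ]]), 'R': array([[ 0.49003166, -0.87154323, -0.01677413],
       [-0.5939935 , -0.31976978, -0.73818629],
       [ 0.6379974 ,  0.37169838, -0.67438833]]), 't': array([-0.26987835,  0.35216141,  0.99548221])}
top {'intrinsics': array([[519.21567614,   0.        , 315.75813181],
       [  0.        , 519.21567614, 232.18843951],
       [  0.        ,   0.        ,   1.        ]]), 'R': array([[ 0.09517215, -0.99545424, -0.00362114],
       [-0.97294539, -0.09224963, -0.21181895],
       [ 0.21052202,  0.02368244, -0.97730222]]), 't': array([-0.07022959,  0.52578988,  1.13641829])}
```

View pics/scene0.png

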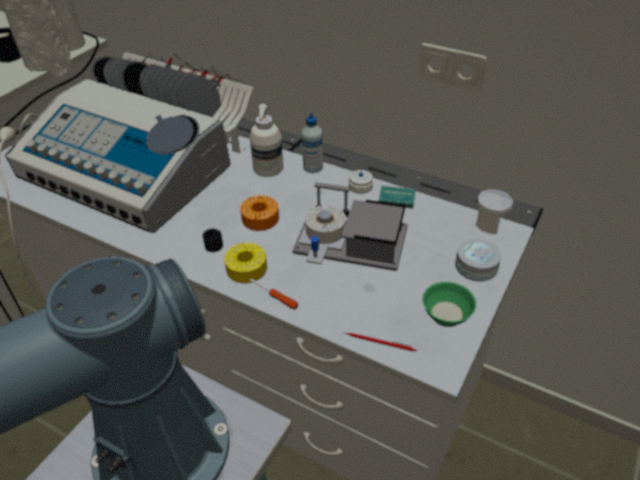

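View pics/top0.png

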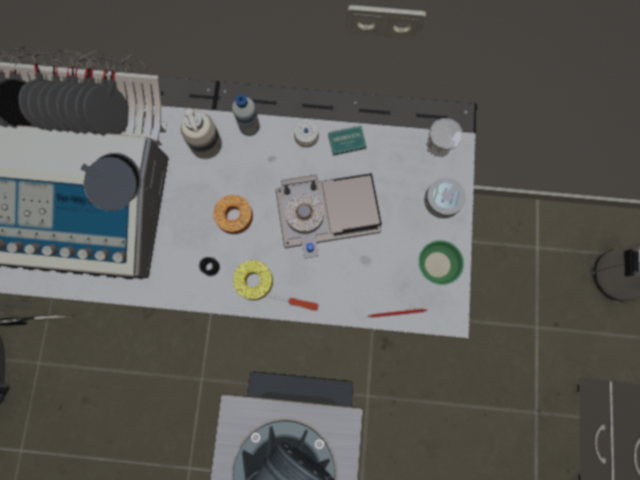

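The beige roll on the stand is at (304,212) in top and (325,222) in scene. The orange (233,214) and yellow (253,280) rolls are look-alikes. The handle is at (310,247) and the shelf at (352,203).

Run:
```python
from h import *
z=np.load('pics/top0.npz');im,d=z['im'],z['d'];W=world('top',d)
cv2.imwrite('pics/topcrop.png',cv2.resize(im[165:260,260:395],None,fx=5.5,fy=5.5,interpolation=cv2.INTER_CUBIC))
z2=np.load('pics/scene0.npz');im2,d2=z2['im'],z2['d'];W2=world('scene',d2)
cv2.imwrite('pics/scenecrop.png',cv2.resize(im2[170:275,280:420],None,fx=5.5,fy=5.5,interpolation=cv2.INTER_CUBIC))
# handle blue
for nm,im_,W_ in (('top',im,W),('scene',im2,W2)):
    hsv=cv2.cvtColor(im_,cv2.COLOR_BGR2HSV)
    m=cv2.inRange(hsv,(105,120,60),(130,255,255))>0
    r=(W_[...,2]>0.03)&(W_[...,2]<0.12)&(W_[...,0]>0.2)&(W_[...,0]<.8)&(abs(W_[...,1])<.3)
    mm=m&r; p=W_[mm];v=np.argwhere(mm);print(nm,'blue',len(p),p.mean(0),p.max(0),p.min(0),v.mean(0)[::-1])
    t=p[p[:,2]>p[:,2].max()-.004];print(' top',len(t),t.mean(0))
    # shelf plane: z 0.073-0.083 in region
    print('point shelf', W_[203,352] if nm=='top' else W_[225,375])
sel=(abs(W[...,2]-.078)<.007);sel[:, :325]=0;sel[:,400:]=0;sel[:160]=0;sel[260:]=0
q=np.argwhere(sel)[:,::-1];P=W[sel];print(len(P),P.min(0),P.max(0),np.median(P,0))
r=cv2.minAreaRect((P[:,:2]*1000).astype(np.float32));print('shelf rect mm',r)
for n in ['roll','tape_stand','lift_grip','post_top']:
  for c in ['top','scene']:
    cal=ctrl.get_calibration(c)
    for b in ctrl.boxes_of(n,c): print(n,c,round(b['p'],2),(np.array(b['point'])-np.array(cal['t']).ravel())@np.array(cal['R']))
```

```text
top blue 37 [ 0.4983856  -0.00908967  0.07772867] [0.78315958 0.02795026 0.08289502] [ 0.48347246 -0.01586604  0.04325284] [309.51351351 243.7027027 ]
 top 14 [ 0.49046206 -0.00942584  0.08105195]
point shelf [ 0.60023262 -0.09631002  0.08075306]
scene blue 88 [ 0.4924191  -0.01114291  0.06989483] [0.77622523 0.15391846 0.09028428] [ 0.48218825 -0.01947995  0.05144162] [314.60227273 241.625     ]
 top 1 [0.77622523 0.15391846 0.09028428]
point shelf [ 0.59168422 -0.1028958   0.07696263]
2611 [ 0.52697965 -0.16520931  0.07140219] [ 0.67581703 -0.03035164  0.08499031] [ 0.59875134 -0.09373533  0.07905309]
shelf rect mm ((600.79296875, -93.70271301269531), (125.76858520507812, 116.92359924316406), 14.691803932189941)
roll top 0.87 [0.41111457 0.11358313 0.0359734 ]
roll top 0.73 [ 0.64265419 -0.31015851  0.05020539]
roll top 0.67 [0.56838085 0.01198676 0.0641141 ]
roll top 0.58 [0.55878176 0.18264821 0.03671302]
roll scene 0.8 [ 0.55506737 -0.00088273  0.06507473]
roll scene 0.73 [0.55114607 0.17415396 0.03684037]
roll scene 0.7 [0.39811076 0.10820656 0.0358785 ]
tape_stand top 0.95 [ 0.58303789 -0.05857579  0.0742589 ]
tape_stand scene 0.95 [ 0.55536725 -0.08252375  0.07107349]
tape_stand scene 0.73 [ 0.51836564 -0.01706407  0.02440056]
tape_stand scene 0.54 [ 0.5107406  -0.31159697  0.02211381]
lift_grip top 0.72 [0.54323737 0.0053074  0.02436034]
lift_grip scene 0.65 [ 0.51862734 -0.00732133  0.02660749]
post_top top 0.66 [ 0.58128106 -0.05533011  0.07477769]
post_top top 0.24 [0.5715777  0.00848514 0.06134124]
post_top scene 0.94 [ 0.56049495 -0.07745366  0.07071168]
```

View pics/topcrop.png

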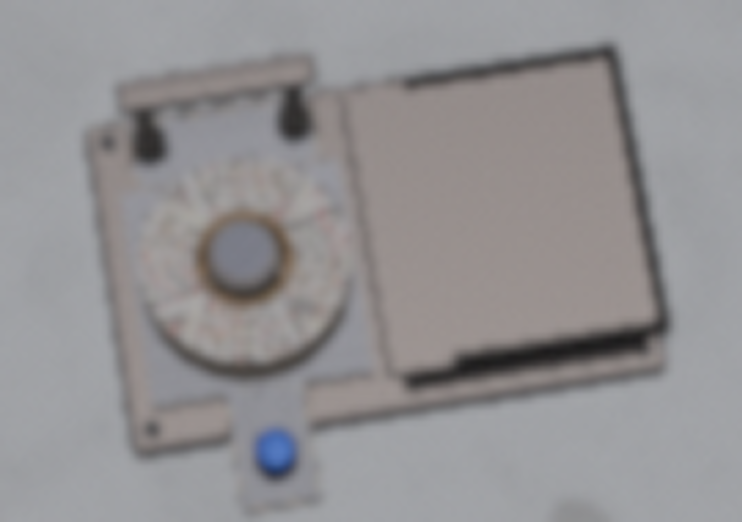

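View pics/scenecrop.png

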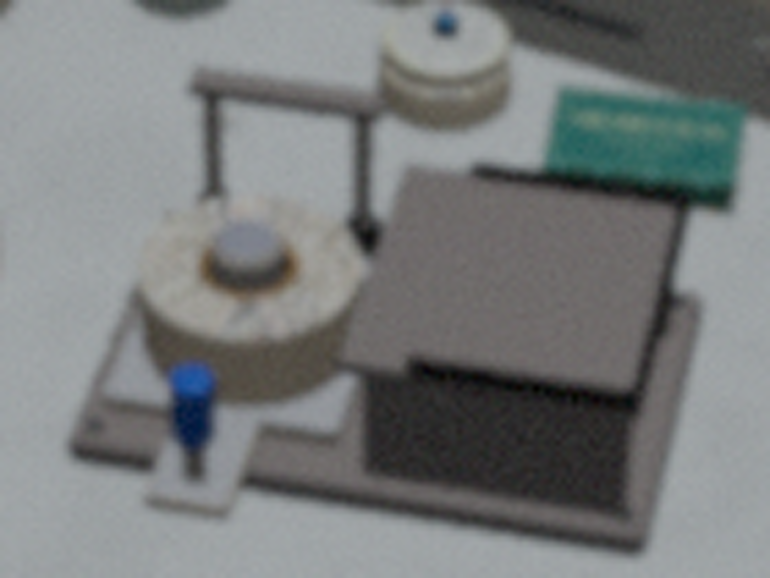

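```bash
cat > fit.py <<'E'
from h import *
from scipy.optimize import minimize
z=np.load('pics/top0.npz');im,d=z['im'],z['d'];W=world('top',d)
z2=np.load('pics/scene0.npz');W2=world('scene',z2['d'])
for nm,W_,box in (('top',W,(165,260,260,395)),('scene',W2,(170,275,280,420))):
    P=W_[box[0]:box[1],box[2]:box[3]].reshape(-1,3)
    # roll top ring at z~.064
    D=np.hypot(P[:,0]-.571,P[:,1]-.0125)
    r=P[(abs(P[:,2]-.064)<.006)&(D<.055)&(D>.016)]
    (c,rad)=cv2.minEnclosingCircle((r[:,:2]*1000).astype(np.float32)); print(nm,'roll',len(r),r.mean(0),c,rad)
    s=P[(abs(P[:,2]-.0795)<.006)&(P[:,1]<-.03)];
    print(nm,'shelf rect',cv2.minAreaRect((s[:,:2]*1000).astype(np.float32)),np.median(s[:,2]))
    w=P[(P[:,2]<.004)];print('worktop z',np.median(w[:,2]))
    b=P[(P[:,2]>.095)&(P[:,2]<.12)&(P[:,0]>.6)];print('bridge',len(b),b.mean(0) if len(b) else 0)
E
python3 fit.py
```

```text
top roll 966 [0.57196964 0.01117379 0.06456798] (572.9474487304688, 11.636734962463379) 45.19371795654297
top shelf rect ((600.79296875, -93.70271301269531), (125.76858520507812, 116.92359924316406), 14.691803932189941) 0.07911964581634987
worktop z 0.0005467004780502742
bridge 224 [0.63568541 0.02881995 0.10389356]
scene roll 741 [0.57084183 0.00706747 0.06409739] (574.0648803710938, 10.67316722869873) 47.894527435302734
scene shelf rect ((601.9166259765625, -95.46613311767578), (128.72743225097656, 117.2734375), 14.699479103088379) 0.07881866306624521
worktop z 0.000449555861319927
bridge 198 [0.63663532 0.02611777 0.10308463]
```

```bash
cat >> h.py <<'E'
from scipy.spatial.transform import Rotation as Ro
A=0.2565; C=np.array([.5727,.0115])
def st(x,y,z): return np.array([C[0]+x*np.cos(A)-y*np.sin(A),C[1]+x*np.sin(A)+y*np.cos(A),z])
def Rt(o=None):
    o=o or ctrl.get_obs(); q=o['eef_rot']; return Ro.from_quat([q[1],q[2],q[3],q[0]])
def rep(target=None,yaw=None):
    o=ctrl.get_obs();R=Rt(o).as_matrix()
    print('t',round(o['time_s'],2),'pos',o['eef_pos'].round(4),'q',o['q'].round(2),'F',o['wrist_force'].round(1),'op',round(o['opening'],3))
    s=R.T@np.array([1,0,0]);print('x axis yaw',np.degrees(np.arctan2(R[1,0],R[0,0])).round(2),'R\n',R.round(3))
    dp=o['eef_pos'][:2]-C; print('stand xy mm',(1000*np.array([dp[0]*np.cos(A)+dp[1]*np.sin(A),-dp[0]*np.sin(A)+dp[1]*np.cos(A)])).round(1))
    if yaw is None: Rg=R
    else: Rg=np.column_stack([[np.cos(yaw),np.sin(yaw),0],[0,0,-1],np.cross([np.cos(yaw),np.sin(yaw),0],[0,0,-1])])
    print('rotvec/6deg',(np.degrees(Ro.from_matrix(R.T@Rg).as_rotvec())/6).round(3))
    if target is not None:
        d=np.array(target)-o['eef_pos']
        print('shift units, current axes',(R.T@d/.03).round(3),' goal axes',(Rg.T@d/.03).round(3),'target',np.round(target,4))
E
python3 - <<'E'
from h import *
rep(st(-.084,0,.1),A-np.pi/2)
rep(st(-.084,0,.1),A+np.pi/2)
z=np.load('pics/top0.npz');W=world('top',z['d'])
for z0 in(.05,.1,.15,.2):
    P=W[(W[...,2]>z0)&(W[...,0]>.2)&(W[...,0]<.9)&(W[...,1]<.9)&(W[...,1]>.2)]
    print(z0,len(P),P[:,0].min().round(3),P[:,1].min().round(3),P[:,2].max().round(3))
E
```

```text
t 0.5 pos [0.161  0.552  0.1949] q [ 1.08  0.18  1.61 -0.    1.35 -0.21] F [0.1 0.1 0.4] op 1.002
x axis yaw 73.74 R
 [[ 0.28 -0.   -0.96]
 [ 0.96 -0.    0.28]
 [-0.   -1.    0.  ]]
stand xy mm [-261.1  627.3]
rotvec/6deg [ 1.0000e-03  2.4841e+01 -1.0000e-03]
shift units, current axes [-14.893   3.163 -15.818]  goal axes [20.909  3.162  5.904] target [ 0.4914 -0.0098  0.1   ]
t 0.5 pos [0.161  0.552  0.1949] q [ 1.08  0.18  1.61 -0.    1.35 -0.21] F [0.1 0.1 0.4] op 1.002
x axis yaw 73.74 R
 [[ 0.28 -0.   -0.96]
 [ 0.96 -0.    0.28]
 [-0.   -1.    0.  ]]
stand xy mm [-261.1  627.3]
rotvec/6deg [-0.000e+00 -5.159e+00 -1.000e-03]
shift units, current axes [-14.893   3.163 -15.818]  goal axes [-20.909   3.162  -5.904] target [ 0.4914 -0.0098  0.1   ]
0.05 33922 0.383 0.2 0.212
0.1 29881 0.41 0.2 0.212
0.15 14569 0.541 0.253 0.212
0.2 770 0.701 0.48 0.212
```

Emit:
{"method": "step_arm", "body": {"commands": [[0, -1, 0, -1, 0, 0, 0.5], [0, -1, 0, -1, 0, 0, 0.5], [0, -1, 0, -1, 0, 0, 0.5], [0, -1, 0, -1, 0, 0, 0.5], [0, -1, 0, -1, 0, 0, 0.5], [0, -0.16, 0, -1, 0, 0, 0.5], [0, 0, 0, -1, 0, 0, 0.5], [0, 0, 0, -1, 0, 0, 0.5], [0, 0, 0, -1, 0, -0.3, 0.5], [0, 0, 0, -1, 0, -0.3, 0.5]]}}

```text
time_s: 1.5
eef_pos: [0.2052, 0.2625, 0.1951]
eef_rot: [-0.431, 0.432, 0.56, -0.56]
wrist_force: [-0.4, 0.1, 0.2]
opening: 0.497
```

```bash
python3 -c "
from h import *
rep(st(-.084,0,.12),A+np.pi/2)"
```

```text
t 1.5 pos [0.2052 0.2625 0.1951] q [ 0.55 -0.44  2.15 -0.    1.42 -1.28] F [-0.4  0.1  0.2] op 0.497
x axis yaw 104.76 R
 [[-0.255  0.001 -0.967]
 [ 0.967  0.001 -0.255]
 [ 0.    -1.    -0.001]]
stand xy mm [-291.8  336. ]
rotvec/6deg [0.011 0.011 0.003]
shift units, current axes [-11.209   2.509  -6.912]  goal axes [-11.201   2.504  -6.927] target [ 0.4914 -0.0098  0.12  ]
```

Emit:
{"method": "step_arm", "body": {"commands": [[0, 0, 0, -1, 0, -0.7, 0.5], [0, 0, 0, -1, 0, -0.7, 0.5], [0, 0, 0, -1, 0, -0.7, 0.5], [0, 0, 0, -1, 0, -0.7, 0.5], [0, 0, 0, -1, 0, -0.7, 0.5], [0, 0, 0, -1, 0, -0.7, 0.5], [0, 0, 0, -1, 0, -0.7, 0.5], [0, 0, 0, -1, 0, -0.7, 0.5], [0, 0, 0, -1, 0, -0.7, 0.5], [0, 0, 0, -1, 0, -0.5, 0.5]]}}

```text
time_s: 2.5
eef_pos: [0.4798, 0.0237, 0.195]
eef_rot: [-0.432, 0.432, 0.56, -0.56]
wrist_force: [0.1, 0.1, 0.5]
opening: 0.501
```

Emit:
{"method": "step_arm", "body": {"commands": [[0, 0, 0, -0.6, 0.4, 0, 0.5], [0, 0, 0, -0.6, 0.4, 0, 0.5], [0, 0, 0, 0, 0.6, 0, 0.5], [0, 0, 0, 0, 0, 0, 0.5]]}}

```text
time_s: 2.9
eef_pos: [0.4858, -0.0099, 0.1506]
eef_rot: [0.434, -0.431, -0.559, 0.56]
wrist_force: [0.6, 0.8, -0.2]
opening: 0.501
```

```bash
python3 -c "
from h import *
rep(st(-.084,0,.049),A+np.pi/2)
snap('top','top1');snap('scene','scene1')
a=cv2.imread('pics/scene1.png')[150:280,240:420];cv2.imwrite('pics/s1c.png',cv2.resize(a,None,fx=4,fy=4))
a=cv2.imread('pics/top1.png')[150:280,240:420];cv2.imwrite('pics/t1c.png',cv2.resize(a,None,fx=4,fy=4))"
```

```text
t 2.9 pos [ 0.4858 -0.0099  0.1506] q [-0.27  0.03  1.87  0.    1.25 -2.09] F [ 0.6  0.8 -0.2] op 0.501
x axis yaw 104.63 R
 [[-0.253 -0.004 -0.968]
 [ 0.968  0.001 -0.253]
 [ 0.002 -1.     0.004]]
stand xy mm [-89.5   1.3]
rotvec/6deg [-0.038 -0.011  0.022]
shift units, current axes [-0.052  3.387 -0.196]  goal axes [-0.045  3.388 -0.182] target [ 0.4914 -0.0098  0.049 ]
```

View pics/s1c.png

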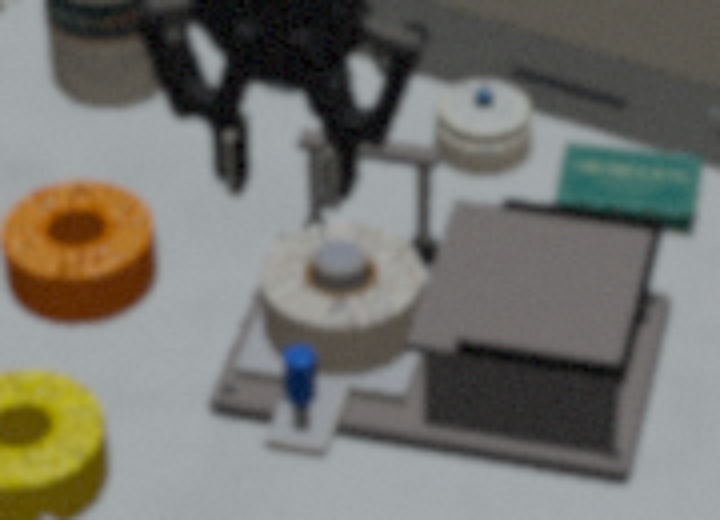

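View pics/t1c.png

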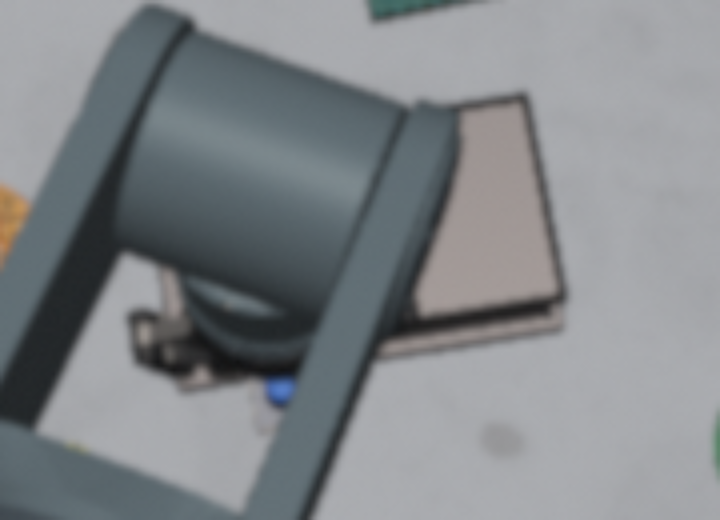

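```bash
python3 -c "
from h import *
rep()
z=np.load('pics/scene1.npz');W=world('scene',z['d'])
s=z['im'].max(2)<70
m=(W[...,2]>.1)&(W[...,2]<.22)&(W[...,0]<.56)&(W[...,0]>.4)&(abs(W[...,1])<.1)
P=W[m];v=np.argwhere(m)
print(len(P))
i=np.argsort(P[:,2])[:40];print(np.c_[v[i][:,::-1],P[i].round(3)])
"
```

```text
t 3.0 pos [ 0.4873 -0.0096  0.153 ] q [-0.26  0.03  1.86  0.    1.25 -2.09] F [-0.8  0.2  0.2] op 0.5
x axis yaw 104.7 R
 [[-0.254 -0.001 -0.967]
 [ 0.967  0.    -0.254]
 [ 0.    -1.     0.001]]
stand xy mm [-88.    1.2]
rotvec/6deg [0. 0. 0.]
183
[[ 3.00e+02  1.98e+02  4.75e-01  8.00e-03  1.91e-01]
 [ 3.24e+02  2.02e+02  4.86e-01 -3.90e-02  1.91e-01]
 [ 2.99e+02  1.98e+02  4.73e-01  9.00e-03  1.92e-01]
 [ 3.02e+02  1.94e+02  4.87e-01  1.00e-02  1.92e-01]
 [ 2.98e+02  1.98e+02  4.72e-01  1.10e-02  1.93e-01]
 [ 3.00e+02  1.97e+02  4.76e-01  8.00e-03  1.93e-01]
 [ 3.01e+02  1.96e+02  4.79e-01  8.00e-03  1.93e-01]
 [ 3.02e+02  1.93e+02  4.88e-01  1.10e-02  1.94e-01]
 [ 3.02e+02  1.92e+02  4.91e-01  1.30e-02  1.94e-01]
 [ 2.99e+02  1.97e+02  4.74e-01  9.00e-03  1.94e-01]
 [ 3.25e+02  2.00e+02  4.89e-01 -4.10e-02  1.95e-01]
 [ 3.21e+02  2.00e+02  4.85e-01 -3.40e-02  1.95e-01]
 [ 2.97e+02  1.97e+02  4.71e-01  1.20e-02  1.95e-01]
 [ 3.01e+02  1.95e+02  4.80e-01  8.00e-03  1.95e-01]
 [ 2.98e+02  1.96e+02  4.74e-01  1.10e-02  1.96e-01]
 [ 3.23e+02  2.00e+02  4.86e-01 -3.80e-02  1.96e-01]
 [ 2
[... 568 characters left out ...]
 1.98e-01]
 [ 3.22e+02  2.01e+02  4.80e-01 -3.90e-02  1.98e-01]
 [ 2.99e+02  1.96e+02  4.72e-01  8.00e-03  1.98e-01]
 [ 3.23e+02  1.99e+02  4.86e-01 -3.80e-02  1.99e-01]
 [ 3.24e+02  2.00e+02  4.84e-01 -4.10e-02  1.99e-01]
 [ 3.22e+02  1.99e+02  4.85e-01 -3.60e-02  1.99e-01]
 [ 3.02e+02  1.91e+02  4.88e-01  1.10e-02  1.99e-01]
 [ 2.95e+02  1.94e+02  4.73e-01  1.80e-02  1.99e-01]
 [ 3.21e+02  1.99e+02  4.84e-01 -3.50e-02  1.99e-01]
 [ 3.01e+02  1.92e+02  4.83e-01  1.00e-02  2.00e-01]
 [ 3.27e+02  1.99e+02  4.87e-01 -4.60e-02  2.01e-01]
 [ 3.02e+02  1.90e+02  4.89e-01  1.10e-02  2.01e-01]
 [ 3.25e+02  1.98e+02  4.88e-01 -4.10e-02  2.01e-01]
 [ 2.97e+02  1.95e+02  4.70e-01  1.10e-02  2.01e-01]]
```

```bash
python3 -c "
from h import *
im,d=snap('scene','scene2');W=world('scene',d)
m=(W[...,2]>.1)&(W[...,2]<.22)&(W[...,0]<.56)&(W[...,0]>.4)&(abs(W[...,1])<.1)
P=W[m];v=np.argwhere(m)
print(len(P),P[:,2].min(), np.percentile(P[:,2],5))
a=im[150:250,270:370];cv2.imwrite('pics/s2c.png',cv2.resize(np.clip(a.astype(float)*2.5,0,255).astype(np.uint8),None,fx=6,fy=6))
c=ctrl.get_calibration('scene')
o=ctrl.get_obs();X=c['R']@o['eef_pos']+c['t'];u=c['intrinsics']@X;print(u[:2]/u[2])"
```

```text
176 0.19121853182070303 0.19527176346105507
[311.64748365 211.83777575]
```

View pics/s2c.png

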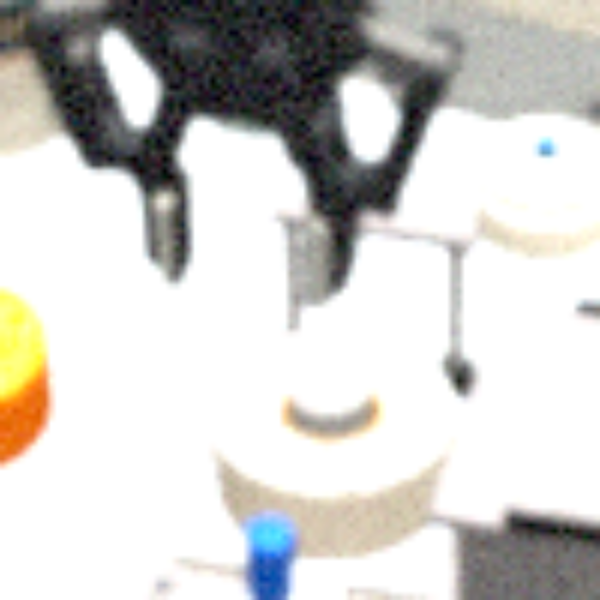

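Emit:
{"method": "step_arm", "body": {"commands": [[0, 0, 0, 0, 0, 0, 0], [0, 0, 0, 0, 0, 0, 0], [0, 0, 0, 0, 0, 0, 0], [0, 0, 0, 0, 0, 0, 0], [0, 0, 0, 0, 0, 0, 0], [0, 0, 0, 0, 0, 0, 0]]}}

```text
time_s: 3.65
eef_pos: [0.4875, -0.0098, 0.1529]
eef_rot: [-0.432, 0.432, 0.56, -0.56]
wrist_force: [-0.8, -0.0, 0.3]
opening: 0.005
```

```bash
python3 -c "
from h import *
im,d=snap('scene','scene3');W=world('scene',d)
m=(W[...,2]>.1)&(W[...,2]<.22)&(W[...,0]<.56)&(W[...,0]>.4)&(abs(W[...,1])<.1)
P=W[m];v=np.argwhere(m)
print(len(P),P[:,2].min(), np.percentile(P[:,2],5),P[P[:,2]<P[:,2].min()+.01].mean(0))
a=im[150:250,270:370];cv2.imwrite('pics/s3c.png',cv2.resize(np.clip(a.astype(float)*2.,0,255).astype(np.uint8),None,fx=6,fy=6))
c=ctrl.get_calibration('scene')
rep();o=ctrl.get_obs();X=c['R']@o['eef_pos']+c['t'];u=c['intrinsics']@X;print((u[:2]/u[2]-[270,150])*6)"
```

```text
163 0.1913788137487253 0.19485505694215136 [ 0.47995284 -0.01482603  0.19732633]
t 3.7 pos [ 0.4875 -0.0098  0.1529] q [-0.26  0.03  1.86 -0.    1.25 -2.09] F [ 0.3  0.5 -0.3] op -0.001
x axis yaw 104.7 R
 [[-0.254  0.    -0.967]
 [ 0.967 -0.    -0.254]
 [-0.    -1.    -0.   ]]
stand xy mm [-87.8   1. ]
rotvec/6deg [0. 0. 0.]
[249.90472858 373.44874467]
```

View pics/s3c.png

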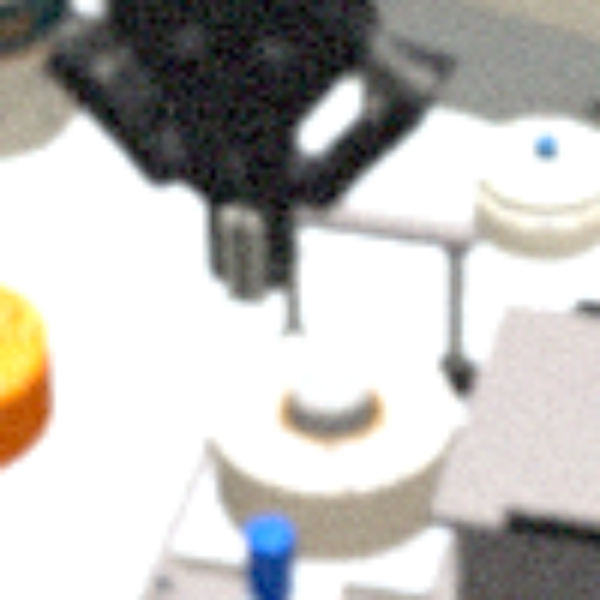

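```bash
python3 -c "
from h import *
z=np.load('pics/scene3.npz');W=world('scene',z['d'])
for r in range(180,216,2): print(r,W[r,311].round(3),z['im'][r,311])
"
```

```text
180 [ 0.479 -0.017  0.242] [20 22 25]
182 [ 0.479 -0.016  0.237] [13 22 13]
184 [ 0.479 -0.016  0.232] [39 42 43]
186 [ 0.477 -0.017  0.228] [81 87 88]
188 [ 0.48  -0.015  0.221] [63 66 68]
190 [ 0.48  -0.015  0.217] [54 55 57]
192 [ 0.478 -0.016  0.213] [51 55 53]
194 [ 0.478 -0.016  0.208] [45 48 50]
196 [ 0.475 -0.018  0.206] [49 52 55]
198 [ 0.48  -0.014  0.196] [52 56 52]
200 [ 0.479 -0.015  0.193] [101 101  99]
202 [0.67  0.104 0.004] [162 158 154]
204 [ 0.668  0.103 -0.   ] [166 166 161]
206 [0.661 0.099 0.   ] [166 162 156]
208 [0.639 0.085 0.015] [153 152 150]
210 [0.588 0.054 0.06 ] [152 155 157]
212 [0.575 0.046 0.067] [159 163 163]
214 [0.571 0.044 0.064] [145 153 157]
```

Emit:
{"method": "step_arm", "body": {"commands": [[0, 0, 0, -0.03, 0.7, -0.13, 0], [0, 0, 0, 0, 0.7, 0, 0], [0, 0, 0, 0, 0.6, 0, 0], [0, 0, 0, 0, 0, 0, 0], [0, 0, 0, 0, 0, 0, 0]]}}

```text
time_s: 4.2
eef_pos: [0.4915, -0.0097, 0.093]
eef_rot: [0.432, -0.432, -0.56, 0.56]
wrist_force: [-0.8, 0.3, 0.4]
opening: -0.005
```

```bash
python3 -c "
from h import *
rep()
im,d=snap('scene','scene4');W=world('scene',d)
a=im[170:270,270:370];cv2.imwrite('pics/s4c.png',cv2.resize(np.clip(a.astype(float)*1.5,0,255).astype(np.uint8),None,fx=6,fy=6))
for r in range(206,246,2): print(r,W[r,314].round(3),im[r,314])
"
```

```text
t 4.2 pos [ 0.4915 -0.0097  0.093 ] q [-0.26  0.12  1.9   0.    1.12 -2.09] F [-0.8  0.3  0.4] op -0.005
x axis yaw 104.7 R
 [[-0.254 -0.001 -0.967]
 [ 0.967  0.    -0.254]
 [ 0.    -1.     0.001]]
stand xy mm [-83.9   0.1]
rotvec/6deg [0. 0. 0.]
206 [ 0.483 -0.019  0.176] [10  8  0]
208 [ 0.482 -0.019  0.172] [47 52 50]
210 [ 0.482 -0.019  0.167] [67 73 70]
212 [ 0.485 -0.017  0.158] [64 69 67]
214 [ 0.483 -0.018  0.155] [59 65 63]
216 [ 0.485 -0.017  0.148] [60 61 63]
218 [ 0.484 -0.017  0.143] [54 57 55]
220 [ 0.487 -0.015  0.135] [57 60 58]
222 [ 0.485 -0.016  0.132] [ 97  98 101]
224 [0.544 0.02  0.065] [150 157 158]
226 [0.542 0.02  0.061] [159 164 164]
228 [0.536 0.016 0.062] [152 158 159]
230 [0.532 0.014 0.06 ] [107 113 116]
232 [0.53  0.013 0.056] [71 81 88]
234 [0.532 0.014 0.049] [74 81 86]
236 [ 0.496 -0.008  0.081] [132  82  63]
238 [ 0.495 -0.008  0.077] [165  89  40]
240 [ 0.488 -0.013  0.078] [161  87  35]
242 [ 0.488 -0.012  0.072] [100  51  26]
244 [ 0.486 -0.014  0.069] [73 41 21]
```

View pics/s4c.png

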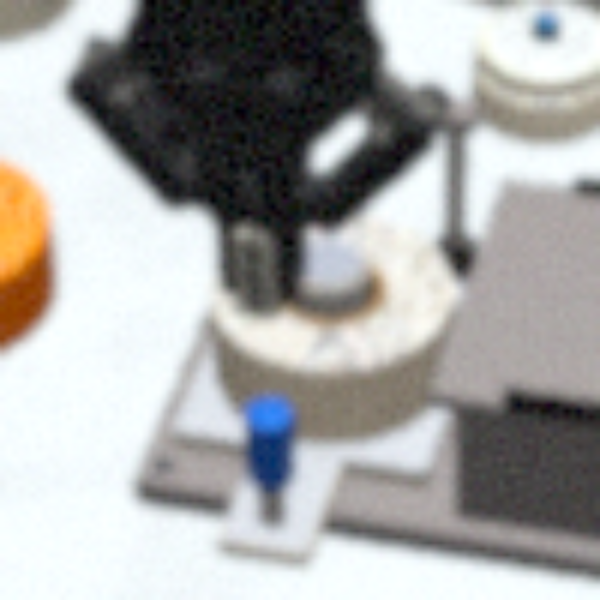

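Emit:
{"method": "step_arm", "body": {"commands": [[0, 0, 0, -0.07, 0.25, 0, 0], [0, 0, 0, 0, 0.1, 0, 0], [0, 0, 0, 0, 0.1, 0, 0], [0, 0, 0, 0, 0, 0, 0]]}}

```text
time_s: 4.65
eef_pos: [0.4917, -0.0117, 0.079]
eef_rot: [0.432, -0.432, -0.56, 0.56]
wrist_force: [-0.3, -0.1, 0.4]
opening: -0.003
```

```bash
python3 -c "
from h import *
rep()"
```

```text
t 4.65 pos [ 0.4917 -0.0117  0.079 ] q [-0.27  0.14  1.91  0.    1.09 -2.09] F [-0.3 -0.1  0.4] op -0.003
x axis yaw 104.69 R
 [[-0.254 -0.001 -0.967]
 [ 0.967  0.    -0.254]
 [ 0.    -1.     0.001]]
stand xy mm [-84.2  -1.9]
rotvec/6deg [0. 0. 0.]
```

Emit:
{"method": "step_arm", "body": {"commands": [[0, 0, 0, 0, 0.1, 0, 0], [0, 0, 0, 0, 0.1, 0, 0], [0, 0, 0, 0, 0.1, 0, 0], [0, 0, 0, 0, 0, 0, 0]]}}

```text
time_s: 5.05
eef_pos: [0.4917, -0.0116, 0.0698]
eef_rot: [0.432, -0.432, -0.56, 0.56]
wrist_force: [0.1, 0.9, 0.4]
opening: -0.001
```

No contact at a reported tip height of 0.070, even though the handle top is at 0.080. That agrees with the camera: the real tips are about 36 mm above the reported TCP. I'll touch the handle top to measure the offset exactly.

Emit:
{"method": "step_arm", "body": {"commands": [[0, 0, 0, 0, 0.3, 0, 0], [0, 0, 0, 0, 0.3, 0, 0], [0, 0, 0, 0, 0, 0, 0]]}}

```text
time_s: 5.35
eef_pos: [0.4906, -0.0114, 0.0506]
eef_rot: [0.433, -0.431, -0.559, 0.56]
wrist_force: [-0.8, -0.1, -0.2]
opening: -0.004
```

Emit:
{"method": "step_arm", "body": {"commands": [[0, 0, 0, 0, 0.07, 0, 0], [0, 0, 0, 0, 0.07, 0, 0], [0, 0, 0, 0, 0, 0, 0]]}}

```text
time_s: 5.65
eef_pos: [0.492, -0.0117, 0.048]
eef_rot: [0.432, -0.432, -0.56, 0.56]
wrist_force: [0.5, 0.7, -0.3]
opening: -0.004
```

Emit:
{"method": "step_arm", "body": {"commands": [[0, 0, 0, 0, 0.07, 0, 0], [0, 0, 0, 0, 0, 0, 0]]}}

```text
time_s: 5.85
eef_pos: [0.492, -0.0117, 0.046]
eef_rot: [0.432, -0.432, -0.56, 0.56]
wrist_force: [-0.7, 0.3, -0.5]
opening: -0.002
```

```bash
python3 -c "
from h import *
rep()
im,d=snap('scene','scene5');W=world('scene',d)
a=im[170:270,270:370];cv2.imwrite('pics/s5c.png',cv2.resize(np.clip(a.astype(float)*1.5,0,255).astype(np.uint8),None,fx=6,fy=6))
"
```

```text
t 5.85 pos [ 0.492  -0.0117  0.046 ] q [-0.27  0.19  1.93 -0.    1.02 -2.09] F [-0.7  0.3 -0.5] op -0.002
x axis yaw 104.7 R
 [[-0.254 -0.    -0.967]
 [ 0.967 -0.    -0.254]
 [ 0.    -1.     0.   ]]
stand xy mm [-83.9  -2. ]
rotvec/6deg [0. 0. 0.]
```

View pics/s5c.png

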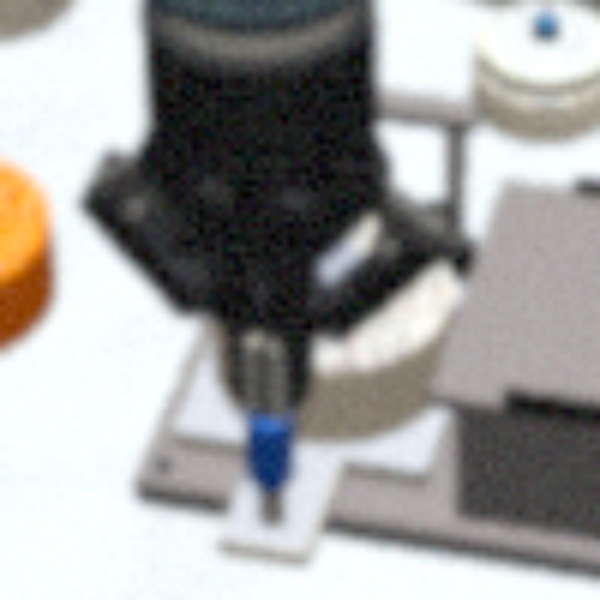

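Emit:
{"method": "step_arm", "body": {"commands": [[0, 0, 0, 0, -0.7, 0, 0.5], [0, 0, 0, 0, 0, 0, 0.5], [0, 0, 0, 0, 0, 0, 0.5], [0, 0, 0, 0, 0, 0, 0.5], [0, 0, 0, 0, 0.5, 0, 0.5], [0, 0, 0, 0, 0.5, 0, 0.5], [0, 0, 0, 0, 0.5, 0, 0.5], [0, 0, 0, 0, 0, 0, 0.5]]}}

```text
time_s: 6.7
eef_pos: [0.4896, -0.0111, 0.0195]
eef_rot: [0.434, -0.43, -0.559, 0.561]
wrist_force: [-0.0, 1.0, -0.9]
opening: 0.495
```

```bash
python3 -c "
from h import *
rep()
im,d=snap('scene','scene6');W=world('scene',d)
a=im[170:270,270:370];cv2.imwrite('pics/s6c.png',cv2.resize(np.clip(a.astype(float)*1.5,0,255).astype(np.uint8),None,fx=6,fy=6))
"
```

```text
t 6.7 pos [ 0.4896 -0.0111  0.0195] q [-0.27  0.24  1.94 -0.    0.97 -2.09] F [-0.   1.  -0.9] op 0.495
x axis yaw 104.69 R
 [[-0.254 -0.005 -0.967]
 [ 0.967  0.001 -0.254]
 [ 0.003 -1.     0.005]]
stand xy mm [-86.1  -0.8]
rotvec/6deg [0. 0. 0.]
```

View pics/s6c.png

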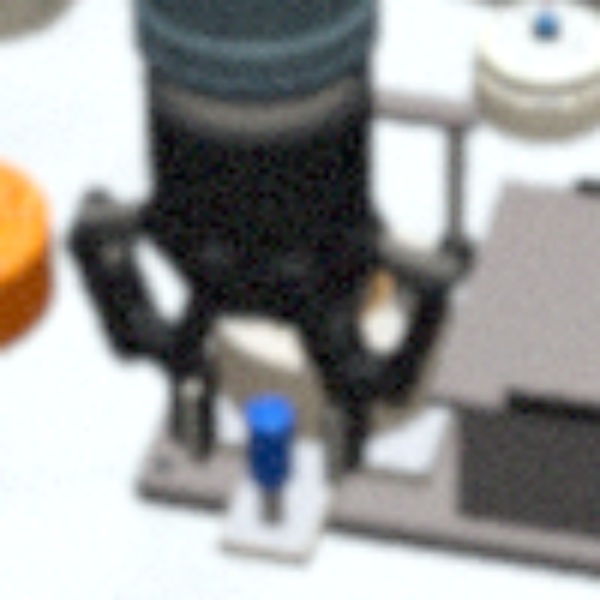

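Emit:
{"method": "step_arm", "body": {"commands": [[0, 0, 0, 0, 0.2, 0, 0.5], [0, 0, 0, 0, 0.05, -0.03, 0.5], [0, 0, 0, 0, 0, 0, 0], [0, 0, 0, 0, 0, 0, 0], [0, 0, 0, 0, 0, 0, 0], [0, 0, 0, 0, 0, 0, 0], [0, 0, 0, 0, 0, 0, 0]]}}

```text
time_s: 7.45
eef_pos: [0.4925, -0.0092, 0.0151]
eef_rot: [-0.433, 0.431, 0.561, -0.559]
wrist_force: [-1.8, 9.8, 5.1]
opening: 0.189
```

```bash
python3 -c "
from h import *
rep()
im,d=snap('scene','scene7');W=world('scene',d)
a=im[170:270,270:370];cv2.imwrite('pics/s7c.png',cv2.resize(np.clip(a.astype(float)*1.5,0,255).astype(np.uint8),None,fx=6,fy=6))
"
```

```text
t 7.45 pos [ 0.4925 -0.0092  0.0151] q [-0.26  0.25  1.94  0.    0.96 -2.09] F [-1.8  9.8  5.1] op 0.189
x axis yaw 104.68 R
 [[-0.253 -0.001 -0.967]
 [ 0.967  0.004 -0.253]
 [ 0.004 -1.    -0.   ]]
stand xy mm [-82.8   0.4]
rotvec/6deg [0. 0. 0.]
```

View pics/s7c.png

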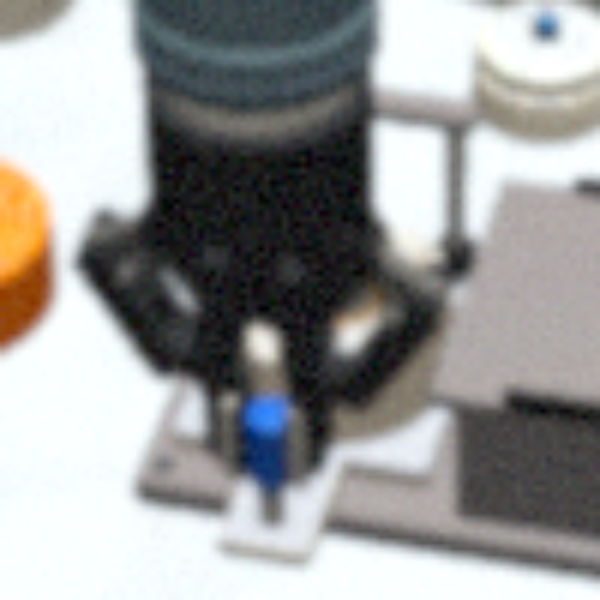

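Emit:
{"method": "step_arm", "body": {"commands": [[0, 0, 0, 0.06, 0, 0, 0], [0, 0, 0, 0, -0.2, 0, 0], [0, 0, 0, 0, -0.2, 0, 0], [0, 0, 0, 0, 0, 0, 0]]}}

```text
time_s: 7.9
eef_pos: [0.4925, -0.0091, 0.0268]
eef_rot: [-0.432, 0.432, 0.56, -0.559]
wrist_force: [-0.6, 4.4, 1.1]
opening: 0.191
```

```bash
python3 -c "
from h import *
rep()
im,d=snap('scene','scene8');W=world('scene',d)
a=im[170:270,270:370];cv2.imwrite('pics/s8c.png',cv2.resize(np.clip(a.astype(float)*1.5,0,255).astype(np.uint8),None,fx=6,fy=6))
"
```

```text
t 7.9 pos [ 0.4925 -0.0091  0.0268] q [-0.26  0.23  1.93  0.    0.98 -2.09] F [-0.6  4.4  1.1] op 0.191
x axis yaw 104.68 R
 [[-0.253  0.    -0.967]
 [ 0.967  0.001 -0.253]
 [ 0.001 -1.    -0.   ]]
stand xy mm [-82.8   0.4]
rotvec/6deg [0. 0. 0.]
```

View pics/s8c.png

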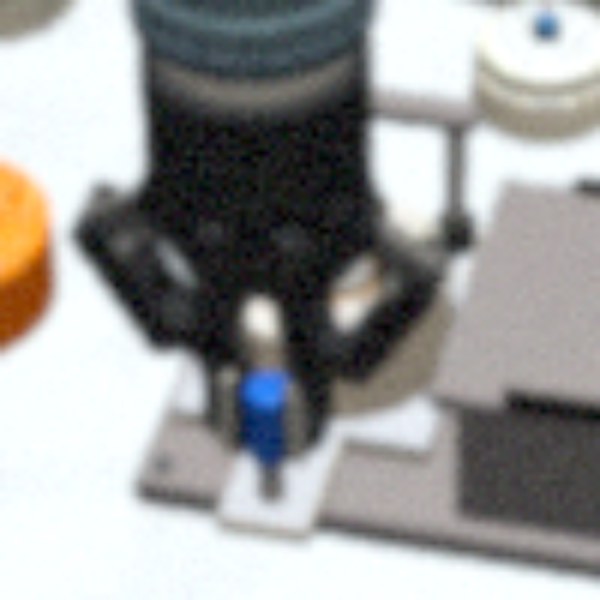

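The plate is rising with the handle. I'll lift the rest, about 42 mm.

Emit:
{"method": "step_arm", "body": {"commands": [[0, 0, 0, 0, -0.25, 0, 0], [0, 0, 0, 0, -0.25, 0, 0], [0, 0, 0, 0, -0.25, 0, 0], [0, 0, 0, 0, -0.25, 0, 0], [0, 0, 0, 0, -0.2, 0, 0], [0, 0, 0, 0, -0.1, 0, 0], [0, 0, 0, 0, 0, 0, 0]]}}

```text
time_s: 8.65
eef_pos: [0.4925, -0.0091, 0.0654]
eef_rot: [-0.432, 0.432, 0.56, -0.559]
wrist_force: [1.7, 4.5, -4.3]
opening: 0.186
```

Emit:
{"method": "step_arm", "body": {"commands": [[0, 0, 0, 0, -0.08, 0, 0], [0, 0, 0, 0, -0.04, 0, 0], [0, 0, 0, 0, 0, 0, 0]]}}

```text
time_s: 8.95
eef_pos: [0.4925, -0.0091, 0.0686]
eef_rot: [-0.432, 0.432, 0.56, -0.559]
wrist_force: [3.9, 5.4, -8.1]
opening: 0.186
```

```bash
python3 -c "
from h import *
rep()
im,d=snap('scene','scene9');W=world('scene',d)
a=im[150:270,270:420];cv2.imwrite('pics/s9c.png',cv2.resize(np.clip(a.astype(float)*1.5,0,255).astype(np.uint8),None,fx=5,fy=5))
"
```

```text
t 8.95 pos [ 0.4925 -0.0091  0.0686] q [-0.26  0.16  1.92  0.    1.07 -2.09] F [ 3.9  5.4 -8.1] op 0.186
x axis yaw 104.67 R
 [[-0.253  0.    -0.967]
 [ 0.967  0.001 -0.253]
 [ 0.001 -1.    -0.001]]
stand xy mm [-82.8   0.4]
rotvec/6deg [0. 0. 0.]
```

View pics/s9c.png

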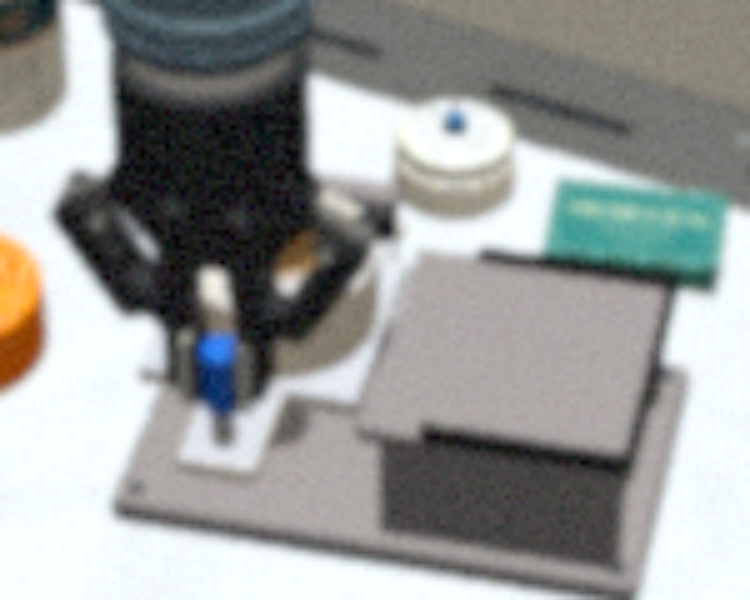

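Emit:
{"method": "step_arm", "body": {"commands": [[0, 0, 0, 0, -0.05, 0, 0], [0, 0, 0, 0, -0.04, 0, 0], [0, 0, 0, 0, 0, 0, 0], [0, 0, 0, 0, 0, 0, 0]]}}

```text
time_s: 9.4
eef_pos: [0.4925, -0.009, 0.0696]
eef_rot: [-0.432, 0.432, 0.56, -0.559]
wrist_force: [12.2, 4.5, -23.9]
opening: 0.185
```

The plate is at the top stop: force has built up and travel is 54.5 mm. I'll relax, release, rise and look.

Emit:
{"method": "step_arm", "body": {"commands": [[0, 0, 0, 0, 0.07, 0, 0], [0, 0, 0, 0, 0, 0, 0.5], [0, 0, 0, 0, 0, 0, 0.5], [0, 0, 0, 0, 0, 0, 0.5], [0, 0, 0, 0, 0, 0, 0.5], [0, 0, 0, 0, -0.5, 0, 0.5], [0, 0, 0, 0, -1, 0, 0.5], [0, 0, 0, 0, -1, 0, 0.5], [0, 0, 0, 0, 0, 0, 0.5]]}}

```text
time_s: 10.3
eef_pos: [0.4957, -0.0107, 0.1494]
eef_rot: [-0.429, 0.435, 0.561, -0.559]
wrist_force: [1.0, -0.7, -0.1]
opening: 0.505
```

```bash
python3 -c "
from h import *
rep(st(0,.12,.145),A)
rep(st(0,.12,.145),A+np.pi)
im,d=snap('scene','scene10');W=world('scene',d)
a=im[150:270,270:420];cv2.imwrite('pics/s10c.png',cv2.resize(np.clip(a.astype(float)*1.3,0,255).astype(np.uint8),None,fx=5,fy=5))
W=W[150:270,270:420].reshape(-1,3)
r=W[(abs(W[:,2]-.118)<.005)&(np.hypot(*(W[:,:2]-C).T)<.06)];print(len(r),np.median(r,0),cv2.minEnclosingCircle((r[:,:2]*1000).astype(np.float32)))
"
```

```text
t 10.3 pos [ 0.4957 -0.0107  0.1494] q [-0.26  0.04  1.86 -0.    1.23 -2.09] F [ 1.  -0.7 -0.1] op 0.505
x axis yaw 104.7 R
 [[-0.254  0.008 -0.967]
 [ 0.967 -0.002 -0.254]
 [-0.004 -1.    -0.007]]
stand xy mm [-80.1  -1.9]
rotvec/6deg [ 0.087 15.001  0.021]
shift units, current axes [ 4.065  0.148 -2.67 ]  goal axes [2.671 0.147 4.065] target [0.5423 0.1276 0.145 ]
t 10.3 pos [ 0.4957 -0.0107  0.1494] q [-0.26  0.04  1.86 -0.    1.23 -2.09] F [ 1.  -0.7 -0.1] op 0.505
x axis yaw 104.7 R
 [[-0.254  0.008 -0.967]
 [ 0.967 -0.002 -0.254]
 [-0.004 -1.    -0.007]]
stand xy mm [-80.1  -1.9]
rotvec/6deg [  0.021 -14.999  -0.087]
shift units, current axes [ 4.065  0.148 -2.67 ]  goal axes [-2.671  0.147 -4.065] target [0.5423 0.1276 0.145 ]
731 [0.56615788 0.00384403 0.11823147] ((574.3751220703125, 10.917101860046387), 46.99932861328125)
```

View pics/s10c.png

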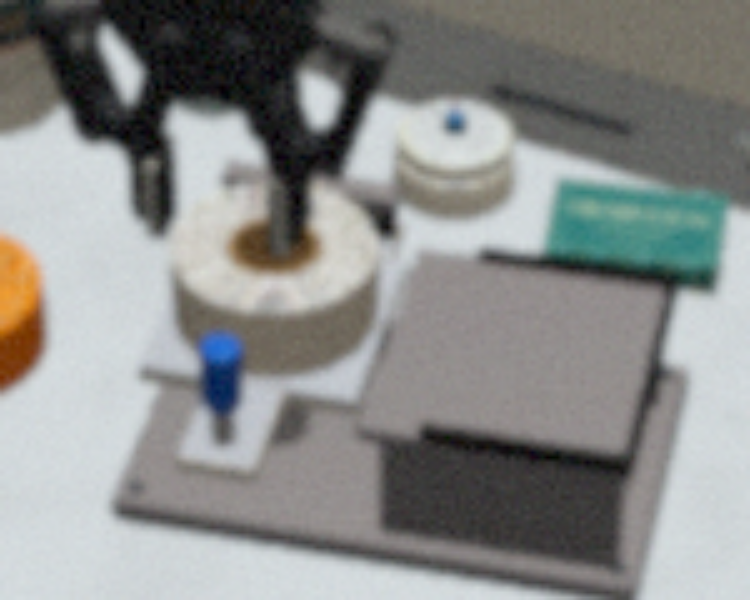

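Emit:
{"method": "step_arm", "body": {"commands": [[0, 0, 0, 1, 0, -0.66, 0.5], [0, 0, 0, 1, 0, -0.66, 0.5], [0, 0, 0, 1, 0, -0.66, 0.5], [0, 0, 0, 1, 0, -0.66, 0.5], [0, 1, 0, 0, 0, 0, 0.5], [0, 1, 0, 0, 0, 0, 0.5], [0, 1, 0, 0, 0, 0, 0.5], [0, 1, 0, 0, 0, 0, 0.5], [0, 1, 0, 0, 0, 0, 0.5], [0, 1, 0, 0, 0, 0, 0.5]]}}

```text
time_s: 11.35
eef_pos: [0.5377, 0.1263, 0.1433]
eef_rot: [0.585, -0.584, -0.397, 0.398]
wrist_force: [0.2, 0.5, -0.7]
opening: 0.501
```

Emit:
{"method": "step_arm", "body": {"commands": [[0, 1, 0, 0, 0, 0, 0.6], [0, 1, 0, 0, 0, 0, 0.6], [0, 1, 0, 0, 0, 0, 0.6], [0, 1, 0, 0, 0, 0, 0.6], [0, 1, 0, 0, 0, 0, 0.6], [0, 1, 0, 0, 0, 0, 0.6], [0, 1, 0, 0, 0, 0, 0.6], [0, 1, 0, 0, 0, 0, 0.6], [0, 1, 0, 0, 0, 0, 0.6], [0, 0, 0, 0, 0, 0, 0.6]]}}

```text
time_s: 12.35
eef_pos: [0.5377, 0.1263, 0.1434]
eef_rot: [0.701, -0.701, -0.089, 0.091]
wrist_force: [0.4, -0.9, 0.1]
opening: 0.599
```

```bash
python3 -c "
from h import *
rep(st(0,.12,.052),A)
"
```

```text
t 12.35 pos [0.5377 0.1263 0.1434] q [ 0.02  0.18  1.71 -0.    1.25 -0.24] F [ 0.4 -0.9  0.1] op 0.599
x axis yaw 14.65 R
 [[ 0.967 -0.002 -0.253]
 [ 0.253 -0.     0.968]
 [-0.002 -1.     0.   ]]
stand xy mm [ -4.7 119.9]
rotvec/6deg [-0.004 -0.008 -0.021]
shift units, current axes [1.630e-01 3.046e+00 3.000e-03]  goal axes [0.157 3.046 0.004] target [0.5423 0.1276 0.052 ]
```

Emit:
{"method": "step_arm", "body": {"commands": [[0, 0, 0, 0.16, 0.8, 0, 0.6], [0, 0, 0, 0, 0.8, 0, 0.6], [0, 0, 0, 0, 0.8, 0, 0.6], [0, 0, 0, 0, 0.6, 0, 0.6], [0, 0, 0, 0, 0, 0, 0.6], [0, 0, 0, 0, 0, 0, 0.6]]}}

```text
time_s: 12.95
eef_pos: [0.5428, 0.1276, 0.0544]
eef_rot: [0.701, -0.701, -0.091, 0.091]
wrist_force: [1.0, -0.2, 0.9]
opening: 0.599
```

```bash
python3 -c "
from h import *
rep(st(0,.08,.052),A)
for n in ['scene','top']:
  im,d=snap(n,n+'11')
  a=im[140:260,250:400];cv2.imwrite('pics/%s11c.png'%n,cv2.resize(np.clip(a.astype(float)*1.5,0,255).astype(np.uint8),None,fx=5,fy=5))
"
```

```text
t 12.95 pos [0.5428 0.1276 0.0544] q [ 0.02  0.31  1.76 -0.    1.07 -0.24] F [ 1.  -0.2  0.9] op 0.599
x axis yaw 14.79 R
 [[ 0.967 -0.001 -0.255]
 [ 0.255 -0.     0.967]
 [-0.001 -1.     0.   ]]
stand xy mm [  0.6 119.8]
rotvec/6deg [-0.003  0.015 -0.013]
shift units, current axes [-0.021  0.08  -1.328]  goal axes [-0.019  0.081 -1.328] target [0.5524 0.0889 0.052 ]
```

View pics/scene11c.png

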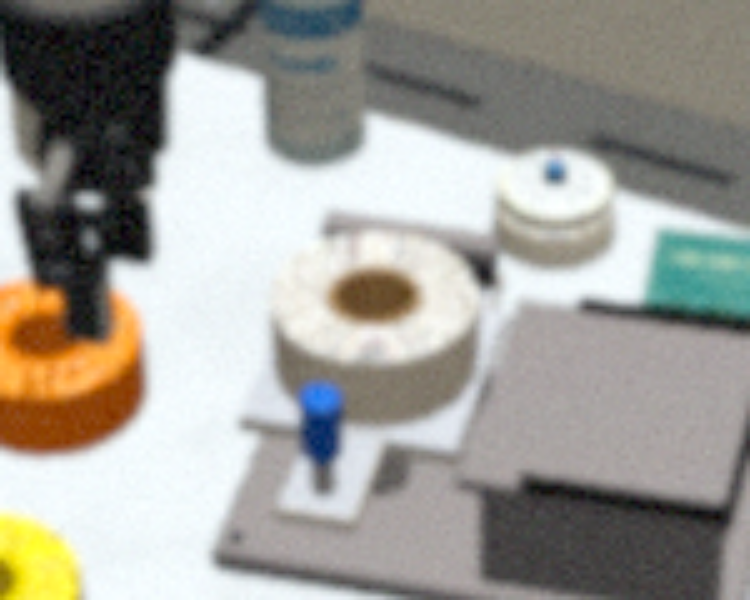

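View pics/top11c.png

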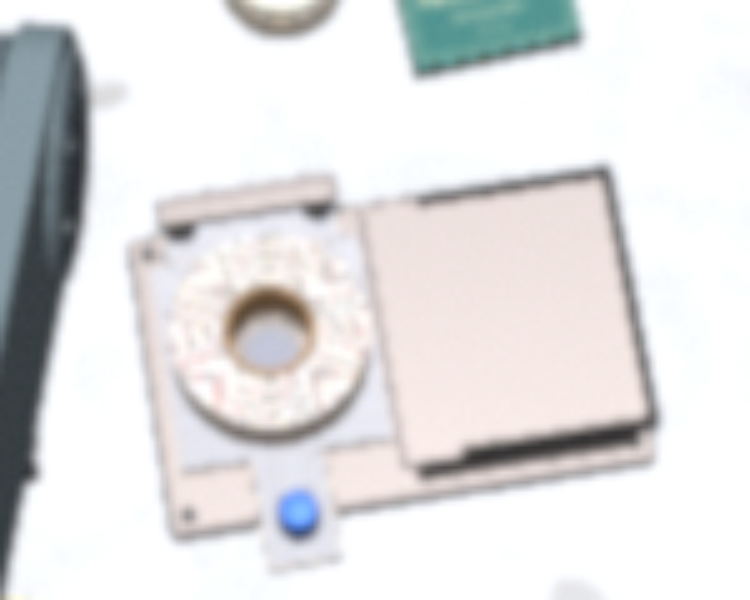

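```bash
python3 -c "
from h import *
z=np.load('pics/scene11.npz');W=world('scene',z['d'])
for u in (264,267,270):
  for r in range(190,212,2): print(u,r,W[r,u].round(3),z['im'][r,u])
im=z['im'][110:230,200:350];cv2.imwrite('pics/s12c.png',cv2.resize(np.clip(im.astype(float)*2.,0,255).astype(np.uint8),None,fx=5,fy=5))
"
```

```text
264 190 [0.485 0.101 0.17 ] [28 31 32]
264 192 [0.488 0.103 0.162] [18 20 11]
264 194 [0.492 0.108 0.152] [33 30 24]
264 196 [0.491 0.107 0.148] [27 26 28]
264 198 [0.491 0.107 0.143] [17 21 12]
264 200 [0.502 0.117 0.125] [17 25 19]
264 202 [0.507 0.121 0.115] [21 21 30]
264 204 [0.505 0.12  0.111] [15 13 19]
264 206 [0.506 0.121 0.104] [18 26 38]
264 208 [0.583 0.181 0.019] [15 48 86]
264 210 [0.553 0.159 0.044] [ 12  86 154]
267 190 [0.493 0.099 0.165] [41 37 38]
267 192 [0.493 0.1   0.16 ] [ 6 12 15]
267 194 [0.494 0.101 0.153] [15 14 13]
267 196 [0.491 0.099 0.151] [26 23 25]
267 198 [0.492 0.1   0.145] [16 18 17]
267 200 [0.509 0.114 0.122] [11 12  7]
267 202 [0.507 0.113 0.118] [22 22 25]
267 204 [0.514 0.119 0.105] [22 21 22]
267 206 [0.505 0.113 0.108] [17 20 21]
267 208 [0.512 0.118 0.096] [ 32  69 113]
267 210 [0.56  0.156 0.039] [ 44 109 166]
270 190 [0.512 0.105 0.15 ] [31 22 22]
270 192 [0.511 0.105 0.146] [41 41 37]
270 194 [0.508 0.103 0.143] [48 45 45]
270 196 [0.513 0.108 0.132] [52 54 56]
270 198 [0.517 0.112 0.122] [55 61 63]
270 200 [0.512 0.108 0.121] [58 65 65]
270 202 [0.517 0.113 0.111] [59 62 65]
270 204 [0.516 0.112 0.107] [58 61 61]
270 206 [0.513 0.111 0.103] [53 54 55]
270 208 [0.515 0.113 0.096] [ 50  78 112]
270 210 [0.565 0.15  0.038] [ 46 116 171]
```

View pics/s12c.png

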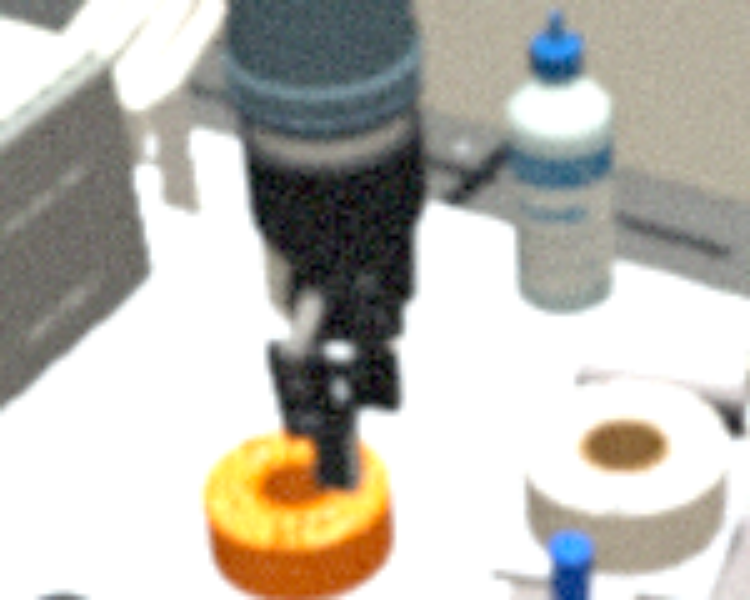

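Emit:
{"method": "step_arm", "body": {"commands": [[0, 0, 0, 0, 0.15, -0.7, 0.6], [0, 0, 0, 0, 0, -0.7, 0.6], [0, 0, 0, 0, 0, -0.5, 0.6], [0, 0, 0, 0, 0, -0.2, 0.6], [0, 0, 0, 0, 0, -0.25, 0.6], [0, 0, 0, 0, 0, -0.25, 0.6], [0, 0, 0, 0, 0, -0.25, 0.6], [0, 0, 0, 0, 0, -0.25, 0.6], [0, 0, 0, 0, 0, 0, 0.6]]}}

```text
time_s: 13.95
eef_pos: [0.5672, 0.0368, 0.0503]
eef_rot: [-0.701, 0.701, 0.09, -0.09]
wrist_force: [-0.6, 0.6, 0.5]
opening: 0.597
```

```bash
cat > look.py <<'E'
from h import *
import sys
k=sys.argv[1]
rep()
for n in ['scene','top']:
  im,d=snap(n,n+k)
  a=im[150:270,270:420];cv2.imwrite('pics/%s%sc.png'%(n,k),cv2.resize(np.clip(a.astype(float)*1.4,0,255).astype(np.uint8),None,fx=5,fy=5))
  W=world(n,d)[150:270,250:420].reshape(-1,3)
  r=W[(abs(W[:,2]-.117)<.006)&(abs(W[:,1])<.2)]
  D=(r[:,:2]-C);S=np.c_[D[:,0]*np.cos(A)+D[:,1]*np.sin(A),-D[:,0]*np.sin(A)+D[:,1]*np.cos(A)]
  S=S[(abs(S[:,0])<.06)&(S[:,1]<.05)]*1000
  print(n,len(S),np.percentile(S,[1,50,99],axis=0).round(1).tolist(),cv2.minEnclosingCircle(S.astype(np.float32)))
E
python3 look.py 13
```

```text
t 13.95 pos [0.5672 0.0368 0.0503] q [-0.14  0.34  1.73 -0.    1.07 -0.4 ] F [-0.6  0.6  0.5] op 0.597
x axis yaw 14.67 R
 [[ 0.967  0.    -0.253]
 [ 0.253 -0.     0.967]
 [ 0.    -1.    -0.   ]]
stand xy mm [ 1.1 25.9]
rotvec/6deg [0. 0. 0.]
scene 925 [[-44.1, -66.2], [-5.9, -22.2], [42.2, 28.9]] ((-2.6880624294281006, -12.48415756225586), 56.41590881347656)
top 600 [[-44.0, -64.9], [-15.4, -40.6], [34.5, -1.1]] ((-1.3805218935012817, -22.606115341186523), 44.446170806884766)
```

View pics/scene13c.png

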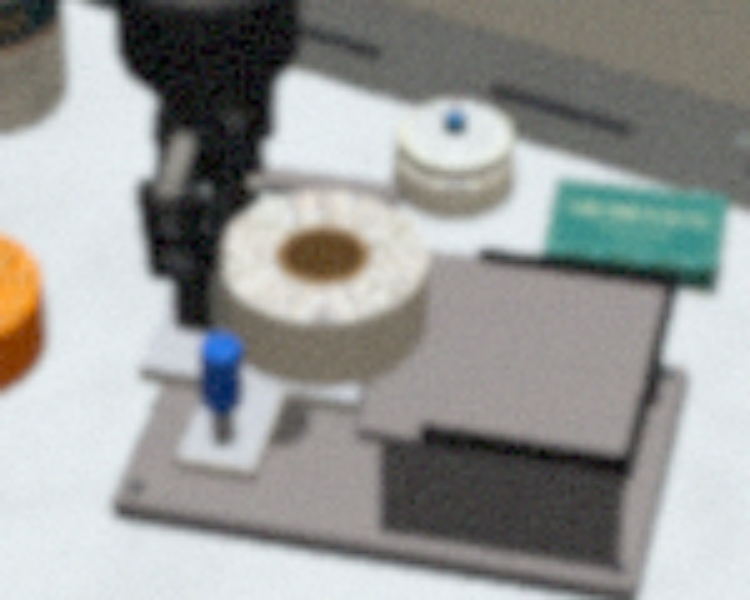

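Emit:
{"method": "step_arm", "body": {"commands": [[0, 0, 0, 0, 0, -0.2, 0.6], [0, 0, 0, 0, 0, -0.25, 0.6], [0, 0, 0, 0, 0, -0.25, 0.6], [0, 0, 0, 0, 0, -0.25, 0.6], [0, 0, 0, 0, 0, -0.25, 0.6], [0, 0, 0, 0, 0, -0.25, 0.6], [0, 0, 0, 0, 0, -0.25, 0.6], [0, 0, 0, 0, 0, -0.25, 0.6], [0, 0, 0, 0, 0, -0.25, 0.6], [0, 0, 0, 0, 0, -0.1, 0.6]]}}

```text
time_s: 15.05
eef_pos: [0.5846, -0.03, 0.0503]
eef_rot: [-0.701, 0.701, 0.09, -0.09]
wrist_force: [0.4, 0.1, -0.9]
opening: 0.598
```

```bash
python3 look.py 14
```

```text
t 15.05 pos [ 0.5846 -0.03    0.0503] q [-0.25  0.37  1.69 -0.    1.08 -0.51] F [ 0.4  0.1 -0.9] op 0.598
x axis yaw 14.66 R
 [[ 0.967  0.    -0.253]
 [ 0.253 -0.     0.967]
 [ 0.    -1.    -0.   ]]
stand xy mm [  1.  -43.2]
rotvec/6deg [0. 0. 0.]
scene 920 [[-43.9, -135.3], [-6.2, -91.8], [42.4, -40.1]] ((-4.567807674407959, -83.41033172607422), 56.02248764038086)
top 459 [[-44.5, -134.2], [-18.3, -112.9], [24.9, -77.2]] ((-7.098889350891113, -98.96842956542969), 42.97759246826172)
```

View pics/scene14c.png

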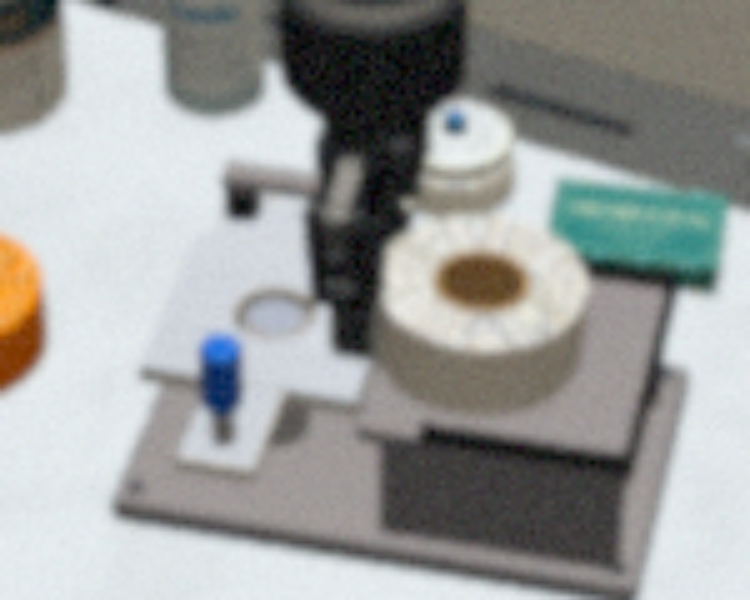

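Emit:
{"method": "step_arm", "body": {"commands": [[0, 0, 0, 0, 0, -0.15, 0.6], [0, 0, 0, 0, 0, -0.15, 0.6], [0, 0, 0, 0, 0, -0.15, 0.6], [0, 0, 0, 0, 0, -0.1, 0.6], [0, 0, 0, 0, 0, -0.05, 0.6], [0, 0, 0, 0, 0, 0, 0.6], [0, 0, 0, 0, 0, 0.3, 0.6], [0, 0, 0, 0, 0, 0.6, 0.6], [0, 0, 0, 0, 0, 1, 0.6], [0, 0, 0, 0, 0, 0.5, 0.6]]}}

```text
time_s: 16.15
eef_pos: [0.5693, 0.0262, 0.0501]
eef_rot: [0.702, -0.701, -0.091, 0.091]
wrist_force: [-0.1, -0.1, -0.1]
opening: 0.599
```

```bash
python3 look.py 15
```

```text
t 16.15 pos [0.5693 0.0262 0.0501] q [-0.16  0.34  1.73  0.    1.07 -0.42] F [-0.1 -0.1 -0.1] op 0.599
x axis yaw 14.79 R
 [[ 0.967 -0.001 -0.255]
 [ 0.255  0.001  0.967]
 [-0.001 -1.     0.001]]
stand xy mm [ 0.4 15.1]
rotvec/6deg [0. 0. 0.]
scene 934 [[-43.2, -152.5], [-5.8, -106.5], [42.9, 18.9]] ((-5.621379375457764, -63.48460388183594), 91.04154205322266)
top 1068 [[-44.2, -149.4], [-2.6, -107.6], [41.1, -65.8]] ((-0.8513101935386658, -107.43849182128906), 45.101524353027344)
```

View pics/scene15c.png

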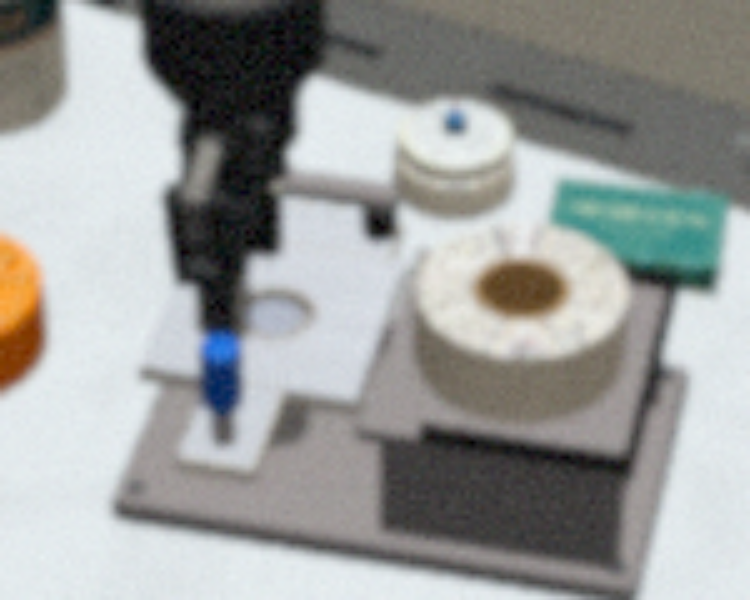

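View pics/top15c.png

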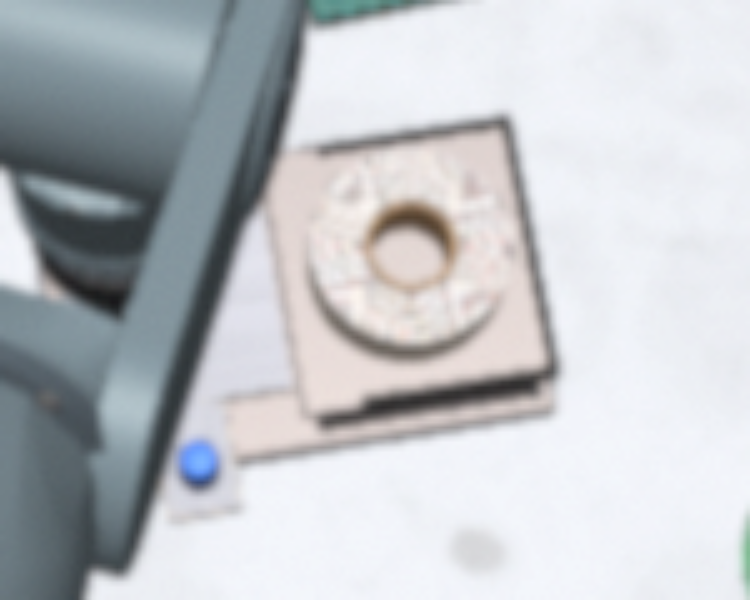

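Emit:
{"method": "step_arm", "body": {"commands": [[0, 0, 0, 0, -0.8, 0, 0.3], [0, 0, 0, 0, -0.8, 0, 0], [0, 0, 0, 0, -0.8, 0, 0], [0, 0, 0, 0, -0.8, 0, 0], [0, 0, 0, -0.8, 0, -0.2, 0], [0, 0, 0, -0.8, 0, -0.3, 0], [0, 0, 0, -0.8, 0, 0, 0], [0, 0, 0, -0.41, 0, 0, 0], [0, 0, 0, 0, 0.4, 0, 0], [0, 0, 0, 0, 0, 0, 0]]}}

```text
time_s: 17.25
eef_pos: [0.4925, -0.0126, 0.1329]
eef_rot: [0.702, -0.701, -0.09, 0.091]
wrist_force: [-0.3, -0.0, 0.9]
opening: -0.002
```

Run:
```python
from h import *
rep(st(-.084,-.001,.1),A)
im,d=snap('scene','scene16');a=im[130:250,250:400];cv2.imwrite('pics/s16c.png',cv2.resize(np.clip(a.astype(float)*1.6,0,255).astype(np.uint8),None,fx=5,fy=5))
```

```text
t 17.25 pos [ 0.4925 -0.0126  0.1329] q [-0.27  0.06  1.87  0.    1.21 -0.52] F [-0.3 -0.   0.9] op -0.002
x axis yaw 14.68 R
 [[ 0.967 -0.001 -0.253]
 [ 0.253  0.001  0.967]
 [-0.001 -1.     0.001]]
stand xy mm [-83.7  -3. ]
rotvec/6deg [-0.008 -0.003 -0.012]
shift units, current axes [-0.009  1.096  0.064]  goal axes [-0.01   1.096  0.065] target [ 0.4917 -0.0108  0.1   ]
```

View pics/s16c.png

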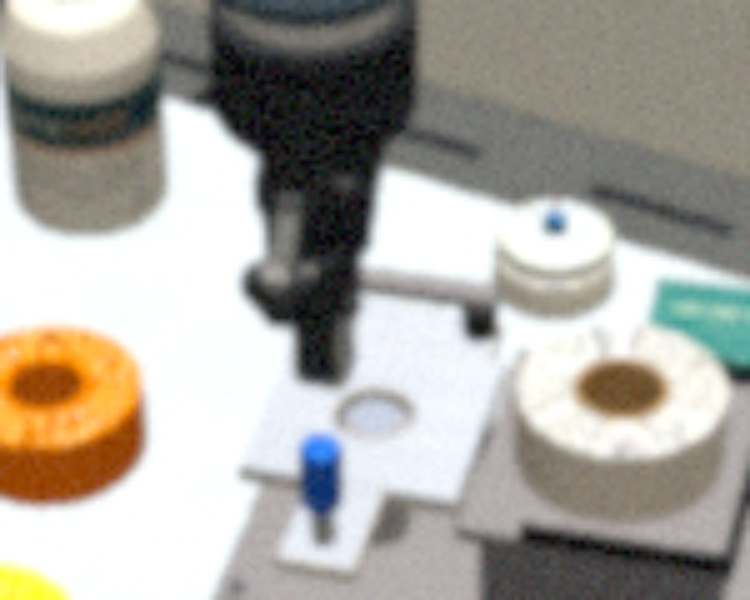

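Emit:
{"method": "step_arm", "body": {"commands": [[0, 0, 0, 0, 0.6, 0.05, 0], [0, 0, 0, 0, 0.4, 0, 0], [0, 0, 0, 0, 0.15, 0, 0], [0, 0, 0, 0, 0.15, 0, 0], [0, 0, 0, 0, 0.15, 0, 0], [0, 0, 0, 0, 0.15, 0, 0], [0, 0, 0, 0, 0, 0, 0]]}}

```text
time_s: 18.0
eef_pos: [0.4928, -0.0112, 0.0865]
eef_rot: [-0.701, 0.701, 0.091, -0.09]
wrist_force: [0.8, -0.0, 0.1]
opening: 0.0
```

Run:
```python
from h import *
rep()
im,d=snap('scene','scene17');a=im[130:250,250:400];cv2.imwrite('pics/s17c.png',cv2.resize(np.clip(a.astype(float)*1.6,0,255).astype(np.uint8),None,fx=5,fy=5))
```

```text
t 18.0 pos [ 0.4928 -0.0112  0.0865] q [-0.26  0.13  1.9   0.    1.11 -0.52] F [ 0.8 -0.   0.1] op 0.0
x axis yaw 14.71 R
 [[ 0.967  0.    -0.254]
 [ 0.254  0.     0.967]
 [ 0.    -1.    -0.   ]]
stand xy mm [-83.   -1.7]
rotvec/6deg [0. 0. 0.]
```

View pics/s17c.png

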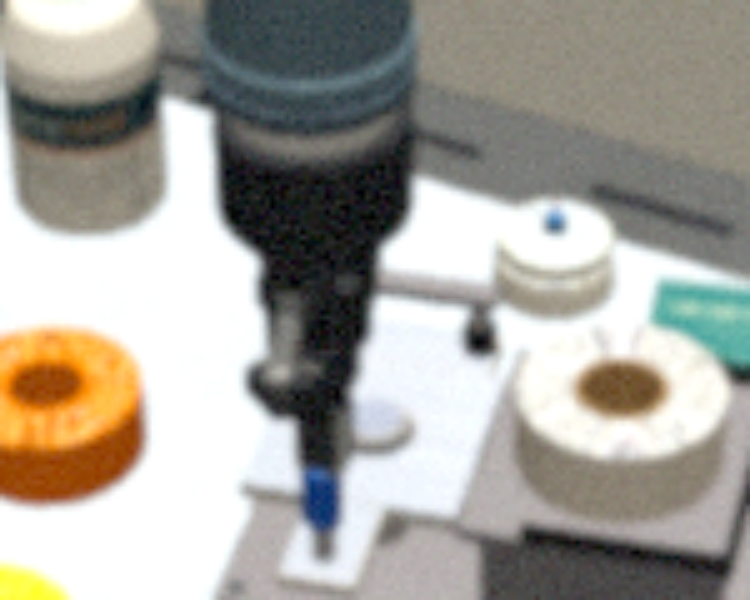

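Emit:
{"method": "step_arm", "body": {"commands": [[0, 0, 0, 0, 0.15, 0, 0], [0, 0, 0, 0, 0.15, 0, 0], [0, 0, 0, 0, 0.15, 0, 0], [0, 0, 0, 0, 0.15, 0, 0], [0, 0, 0, 0, 0.15, 0, 0], [0, 0, 0, 0, 0.15, 0, 0], [0, 0, 0, 0, 0.15, 0, 0], [0, 0, 0, 0, 0.15, 0, 0], [0, 0, 0, 0, 0.1, 0, 0], [0, 0, 0, 0, 0, 0, 0]]}}

```text
time_s: 19.05
eef_pos: [0.4933, -0.0114, 0.0476]
eef_rot: [-0.701, 0.701, 0.091, -0.09]
wrist_force: [0.0, 1.5, 0.8]
opening: -0.0
```

Emit:
{"method": "step_arm", "body": {"commands": [[0, 0, 0, 0, 0.1, 0, 0], [0, 0, 0, 0, 0, 0, 0]]}}

```text
time_s: 19.25
eef_pos: [0.4933, -0.0115, 0.0447]
eef_rot: [-0.701, 0.701, 0.091, -0.09]
wrist_force: [-0.7, 0.0, 2.4]
opening: -0.003
```

Emit:
{"method": "step_arm", "body": {"commands": [[0, 0, 0, 0, 0.06, 0, 0], [0, 0, 0, 0, 0, 0, 0]]}}

```text
time_s: 19.45
eef_pos: [0.4933, -0.0114, 0.043]
eef_rot: [-0.701, 0.701, 0.091, -0.09]
wrist_force: [-0.2, 0.3, 3.8]
opening: 0.002
```

Emit:
{"method": "step_arm", "body": {"commands": [[0, 0, 0, 0, 0.06, 0, 0], [0, 0, 0, 0, 0, 0, 0]]}}

```text
time_s: 19.65
eef_pos: [0.4933, -0.0114, 0.0415]
eef_rot: [-0.701, 0.701, 0.091, -0.09]
wrist_force: [-1.9, 0.3, 8.8]
opening: -0.001
```

Emit:
{"method": "step_arm", "body": {"commands": [[0, 0, 0, 0, 0.06, 0, 0], [0, 0, 0, 0, 0, 0, 0]]}}

```text
time_s: 19.85
eef_pos: [0.4933, -0.0115, 0.0412]
eef_rot: [-0.701, 0.702, 0.091, -0.09]
wrist_force: [-9.4, 1.8, 25.2]
opening: -0.0
```

Force jumps at 0.041 reported, so the plate is on the bottom stop. I'll retreat and check.

Emit:
{"method": "step_arm", "body": {"commands": [[0, 0, 0, 0, -0.2, 0, 0], [0, 0, 0, 0, -0.6, 0, 0], [0, 0, 0, 0, -1, 0, 0], [0, 0, 0, 0, -1, 0, 0], [0, 0, 0, -1, -0.5, 0, 0], [0, 0, 0, -1, 0, 0, 0], [0, 0, 0, -1, 0, 0, 0], [0, 0, 0, 0, 0, 0, 0], [0, 0, 0, 0, 0, 0, 0]]}}

```text
time_s: 20.75
eef_pos: [0.4056, -0.0344, 0.138]
eef_rot: [-0.701, 0.702, 0.09, -0.09]
wrist_force: [1.0, 0.3, 0.9]
opening: 0.001
```

```bash
python3 look.py 18
python3 - <<'E'
from h import *
z=np.load('pics/scene18.npz');W=world('scene',z['d']);z0=np.load('pics/scene0.npz');W0=world('scene',z0['d'])
for nm in ('scene',):
  for w,im in((W0,z0['im']),(W,z['im'])):
    hsv=cv2.cvtColor(im,cv2.COLOR_BGR2HSV);m=(cv2.inRange(hsv,(105,120,60),(130,255,255))>0)
    p=np.argwhere(m)[:,::-1];p=p[(abs(p[:,0]-315)<8)&(abs(p[:,1]-242)<25)];print('handle px',p.min(0),p.max(0),p.mean(0))
for a in ('top','scene'):
  A0=np.load(f'pics/{a}0.npz')['im'].astype(int);B=np.load(f'pics/{a}18.npz')['im'].astype(int)
  cv2.imwrite(f'pics/diff{a}.png',np.clip(np.abs(A0-B).max(2)*3,0,255).astype(np.uint8))
D=world('scene',z['d'])
d=D[...,:2]-C;sx=d[...,0]*np.cos(A)+d[...,1]*np.sin(A);sy=-d[...,0]*np.sin(A)+d[...,1]*np.cos(A)
m=(abs(sx)<.04)&(abs(sy)<.04)&(np.hypot(sx,sy)>.025);print('plate z',np.median(D[m][:,2]),m.sum())
E
```

```text
t 20.75 pos [ 0.4056 -0.0344  0.138 ] q [-0.38 -0.15  2.07  0.    1.23 -0.63] F [1.  0.3 0.9] op 0.001
x axis yaw 14.64 R
 [[ 0.968  0.001 -0.253]
 [ 0.253 -0.     0.968]
 [ 0.001 -1.    -0.001]]
stand xy mm [-173.2   -2. ]
rotvec/6deg [0. 0. 0.]
scene 862 [[-43.5, -152.5], [-3.6, -110.5], [42.8, -67.6]] ((1.071542501449585, -110.83818054199219), 47.533321380615234)
top 1055 [[-43.6, -149.5], [-1.6, -107.6], [41.6, -65.9]] ((-0.8193925619125366, -107.75128936767578), 45.34785461425781)
handle px [311 236] [318 250] [314.6091954  242.73563218]
handle px [312 237] [317 250] [314.53333333 243.12      ]
plate z 0.026605420781065245 474
```

View pics/scene18c.png

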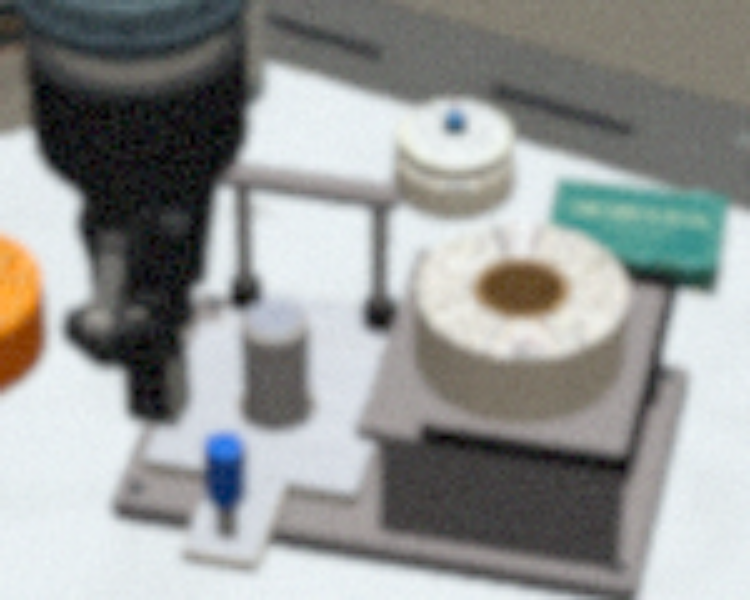

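View pics/difftop.png

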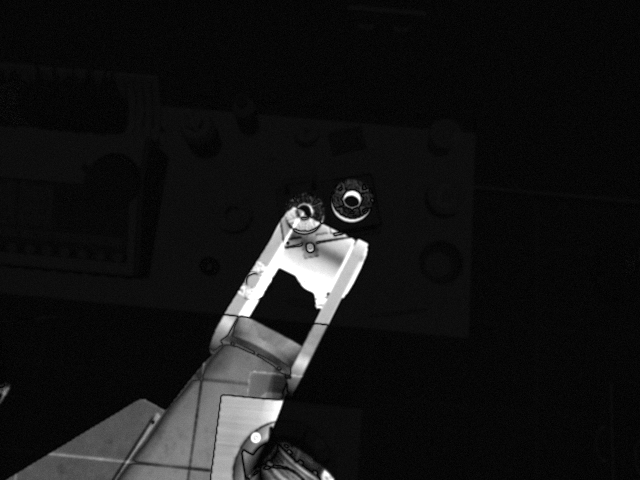

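The plate top is at 26.6 mm, so it is down. The roll lies flat at stand (-1, -108) mm, and the bystanders show no shift in the difference picture. The arm is clear of everything, so I'm handing in.

```bash
python3 -c "
from bench import ctrl
print(ctrl.hand_in())"
```

```text
the job is handed in; nothing more can be done
None
```

The job is handed in at about 21 s. The roll lies flat on the shelf and the lift plate is back at the bottom. The hand-in gave no verdict.

**What I did:**
- I gripped the blue handle and raised the plate to its top stop, which took about 54 mm of travel. The roll came off the post.
- I pushed the roll sideways onto the shelf with two part-open fingers.
- I pressed the plate down on the handle's top until the force jumped at the bottom stop, then withdrew the arm.

**Last checks:**
- **Roll:** flat and within about 1 mm of the shelf middle by the top camera, and about 3 mm by the scene camera.
- **Plate:** top face measured at 26.6 mm; it should be 26 mm at the bottom stop.
- **Bystanders:** nothing shows as moved in the before-and-after difference picture from the top camera.
- **Gripper:** about 90 mm from the handle, touching nothing.

**One disagreement:** the real fingertips were about 36 mm higher than the reported tool position. The depth camera showed this, and I met no contact at the height where the report put the tips on the handle. I corrected every height by that amount.

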